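# Mark the turned blanks in the hand press

## Task

Seat every wooden blank on the bench in the marking press, each flat in a pocket of its own outline, then pull the sprung lever fully down on all of them together and ease it slowly back upright without letting it fly up. Then lay all the blanks flat in the grey tray, none stacked or leaning on the rim, the oblong ones lengthways along the tray, and leave everything else on the bench where it is.

Things in the scene. Friction and masses are not known exactly. Their poses are not given: they have to be found in the camera images.
- round_a: round blank of mid-brown wood with a dark dot: disc 46 mm in diameter, 24 mm thick, lying flat. Its origin is at its very middle, so it reads 12 mm above what it lies on; z is vertical, either face may be up. May be absent.
- round_b: round blank of yellow wood with a dark dot: same size as round_a. Its origin is at its very middle, so it reads 12 mm above what it lies on; z is vertical, either face may be up. May be absent.
- oblong_a: oblong blank of dark wood with two yellow stripes across it: 56 mm long (its x), 36 mm wide (its y), 24 mm thick, edges square, lying flat. Its origin is at its very middle, so it reads 12 mm above what it lies on; z is vertical, either face may be up. May be absent.
- oblong_b: oblong blank of reddish wood with two pale stripes: same size as oblong_a. Its origin is at its very middle, so it reads 12 mm above what it lies on; z is vertical, either face may be up. May be absent.
- press: blue hand marking press, fixed. Origin on the bench under the middle of its aluminium die plate (170 x 170 mm, top face 35 mm above the bench); z up. The lever's hinge runs along its -y side (125 mm from the middle, 64 mm up). Four pockets 8 mm deep: two round in the +x half, two oblong in the -x half, pitch 80 mm along y, 76 mm along x. A seated blank stands 16 mm proud.
- round_pocket_1 (a point): middle of the mouth of a round pocket (50 mm in diameter, mouth slightly chamfered, 8 mm deep), level with the die plate's top; axes as the press
- round_pocket_2 (a point): middle of the mouth of the other round pocket, same size
- oblong_pocket_1 (a point): middle of the mouth of an oblong pocket (60 mm along the press's y, 40 mm along its x, 8 mm deep), level with the die plate's top; axes as the press
- oblong_pocket_2 (a point): middle of the mouth of the other oblong pocket, same size
- lever (a joint): the press's lever, a 152 mm square steel platen on a hinge with a red handle bar at its free end. 0: standing upright (a spring holds it there); it swings down over the die plate to 1.57, level and home on the blanks. Holding it down takes about 8 N at the handle; let go, it flies up.
- lever_grip (a point): middle of the lever's red handle bar: 16 mm in diameter, 98 mm clear between its two stems, parallel to the press's x, 250 mm from the hinge, with a 40 mm wide gap between it and the platen. Upright it is 314 mm above the bench; when down it is 64 mm above the bench, 125 mm from the die plate's middle on the +y side.
- lever_hinge (a point): middle of the lever's hinge axis (axis along the press's x)
- tray: grey plastic tray, fixed, 240 mm (its x) by 200 mm (its y), rim 20 mm high, walls and floor 5 mm thick. Origin under its middle, on the bench.
- tape_roll: white tape roll, ring 58 mm across, 24 mm high, lying among the blanks. A bystander.
- brass_centre: brass lathe centre, a short cone-topped plug 36 mm across and 36 mm high, standing among the blanks. A bystander.
- glue: white glue bottle, 54 mm across, 150 mm tall, towards the back. A bystander.
- wax_tin: brass-coloured round tin, 84 mm across, 50 mm high, at the back right. A bystander.
- turned_bowl: wooden bowl, 100 mm across, 50 mm high, at the back left. A bystander.
- gouge: turning gouge with a wooden handle, 240 mm long, lying at the back. A bystander.
- offcut: dark wood offcut, 75 x 40 x 35 mm, at the near right. A bystander.
Things that resemble listed ones, but are neither listed nor needed, are in the scene too. What is shaped like the oblong_a but blue or green is not meant.

How it is judged:
On the way, in this order (a step that is already met when the one before it is completed fails the run):
1. every blank present sits in a pocket of its own outline, with the lever up (((horizontal distance between round_a and round_pocket_1 below 0.005 m and z of round_a in the frame of round_pocket_1 below 0.0075 m and angle between round_a's own z axis and vertical below 0.12 rad) or (horizontal distance between round_a and round_pocket_2 below 0.005 m and z of round_a in the frame of round_pocket_2 below 0.0075 m and angle between round_a's own z axis and vertical below 0.12 rad)) and ((horizontal distance between round_b and round_pocket_1 below 0.005 m and z of round_b in the frame of round_pocket_1 below 0.0075 m and angle between round_b's own z axis and vertical below 0.12 rad) or (horizontal distance between round_b and round_pocket_2 below 0.005 m and z of round_b in the frame of round_pocket_2 below 0.0075 m and angle between round_b's own z axis and vertical below 0.12 rad)) and ((horizontal distance between oblong_a and oblong_pocket_1 below 0.005 m and z of oblong_a in the frame of oblong_pocket_1 below 0.0075 m and angle between oblong_a's own z axis and vertical below 0.12 rad and angle between the x axis of oblong_a and the y axis of press, either way round below 0.15 rad) or (horizontal distance between oblong_a and oblong_pocket_2 below 0.005 m and z of oblong_a in the frame of oblong_pocket_2 below 0.0075 m and angle between oblong_a's own z axis and vertical below 0.12 rad and angle between the x axis of oblong_a and the y axis of press, either way round below 0.15 rad)) and ((horizontal distance between oblong_b and oblong_pocket_1 below 0.005 m and z of oblong_b in the frame of oblong_pocket_1 below 0.0075 m and angle between oblong_b's own z axis and vertical below 0.12 rad and angle between the x axis of oblong_b and the y axis of press, either way round below 0.15 rad) or (horizontal distance between oblong_b and oblong_pocket_2 below 0.005 m and z of oblong_b in the frame of oblong_pocket_2 below 0.0075 m and angle between oblong_b's own z axis and vertical below 0.12 rad and angle between the x axis of oblong_b and the y axis of press, either way round below 0.15 rad)) and value of joint lever below 0.3 rad), for 0.2 s.
2. the lever is fully down with all the blanks seated (((horizontal distance between round_a and round_pocket_1 below 0.005 m and z of round_a in the frame of round_pocket_1 below 0.0075 m and angle between round_a's own z axis and vertical below 0.12 rad) or (horizontal distance between round_a and round_pocket_2 below 0.005 m and z of round_a in the frame of round_pocket_2 below 0.0075 m and angle between round_a's own z axis and vertical below 0.12 rad)) and ((horizontal distance between round_b and round_pocket_1 below 0.005 m and z of round_b in the frame of round_pocket_1 below 0.0075 m and angle between round_b's own z axis and vertical below 0.12 rad) or (horizontal distance between round_b and round_pocket_2 below 0.005 m and z of round_b in the frame of round_pocket_2 below 0.0075 m and angle between round_b's own z axis and vertical below 0.12 rad)) and ((horizontal distance between oblong_a and oblong_pocket_1 below 0.005 m and z of oblong_a in the frame of oblong_pocket_1 below 0.0075 m and angle between oblong_a's own z axis and vertical below 0.12 rad and angle between the x axis of oblong_a and the y axis of press, either way round below 0.15 rad) or (horizontal distance between oblong_a and oblong_pocket_2 below 0.005 m and z of oblong_a in the frame of oblong_pocket_2 below 0.0075 m and angle between oblong_a's own z axis and vertical below 0.12 rad and angle between the x axis of oblong_a and the y axis of press, either way round below 0.15 rad)) and ((horizontal distance between oblong_b and oblong_pocket_1 below 0.005 m and z of oblong_b in the frame of oblong_pocket_1 below 0.0075 m and angle between oblong_b's own z axis and vertical below 0.12 rad and angle between the x axis of oblong_b and the y axis of press, either way round below 0.15 rad) or (horizontal distance between oblong_b and oblong_pocket_2 below 0.005 m and z of oblong_b in the frame of oblong_pocket_2 below 0.0075 m and angle between oblong_b's own z axis and vertical below 0.12 rad and angle between the x axis of oblong_b and the y axis of press, either way round below 0.15 rad)) and value of joint lever above 1.5 rad), for 0.2 s.
3. the lever is back upright (value of joint lever below 0.12 rad), for 0.2 s.
At the end, for the whole second after the job is handed in: Every blank present lies flat (within 6 degrees) on the tray's floor, its middle at least 20 mm inside the rim's outside all round, at rest; the oblong ones have their length along the tray's length within 11 degrees; the lever stands upright (below 0.12 rad) (angle between each of round_a, round_b, oblong_a, oblong_b's own z axis and vertical below 0.1 rad and z of each of round_a, round_b, oblong_a, oblong_b in the frame of tray below 0.022 m and linear speed of each of round_a, round_b, oblong_a, oblong_b below 0.02 m/s and x of round_a in the frame of tray between -0.1 and 0.1 m and y of round_a in the frame of tray between -0.08 and 0.08 m and x of round_b in the frame of tray between -0.1 and 0.1 m and y of round_b in the frame of tray between -0.08 and 0.08 m and x of oblong_a in the frame of tray between -0.1 and 0.1 m and y of oblong_a in the frame of tray between -0.08 and 0.08 m and angle between the x axis of each of oblong_a, oblong_b and the x axis of tray, either way round below 0.2 rad and x of oblong_b in the frame of tray between -0.1 and 0.1 m and y of oblong_b in the frame of tray between -0.08 and 0.08 m and value of joint lever below 0.12 rad); the robot touches nothing.
It fails at once if the lever flies up faster than 2 rad/s (velocity of joint lever below -2 rad/s).
It fails at once if a bystander is moved more than 5 cm (distance of any of tape_roll, brass_centre, glue, wax_tin, turned_bowl, gouge, offcut from where it was at the start of the episode above 0.05 m).
Of round_a, round_b, oblong_a, oblong_b only 3 to 4 are there at a start; the rules pass over those that are not, and their reading is None.
At some moment in a run one of round_a, round_b, oblong_a, oblong_b may be knocked a few centimetres aside while the robot is not near it.
It also fails if it takes over 210 s, if anything falls off the work surface, if the arm or the gripper's body presses on something with over 40 N, if the wrist force passes 120 N, or if a joint passes its speed limit or range.

## Robot

A 6-joint arm with a two-finger parallel gripper is mounted at the origin on the work surface. World frame = base frame: x ahead of the robot, y to its left, z up, the work surface at z = 0. Lengths are in m, angles in rad, forces in N, time in s.
With the tool pointing down it reaches from about 0.2 to 0.875 m from the base axis. Payload 3.4 kg.
Tool frame: the origin (TCP) lies midway between the tips of the shut fingers; the grasp point (between the pads) lies manip.grip_depth behind it (manip.grip_depth is the distance from the TCP to the grasp point, in m); z points along the fingers, y is the line along which they close (so a half turn about z gives the same grasp; the last joint's range is limited). The gripper opens to 94 mm and grips with 3 to 60 N. Pads are 16 mm wide; open, the fingers measure 119 mm over their backs; the gripper's body (75 mm by 177 mm) begins 78 mm behind the grasp point.
Start: joints at [-1.293, 0.276, 1.505, -0, 1.361, -0.121], TCP at [0.223, -0.53, 0.205] pointing down, gripper open.
Joint ranges: [-2.89, 2.89], [-0.75, 2.08], [0.22, 2.7], [-1.18, 4.32], [0.11, 2.71], [-2.7, 2.7]. Speed limits (rad/s): [2.57, 2.57, 3.14, 3.14, 3.14, 3.14].

## Interface

Orientations are given as a unit quaternion [w, x, y, z].
In Python, from cell import manip gives the robot as it stands.
- The arm moves only by the shell command python3 -m creep 'ROWS'. ROWS is JSON, one flat list of numbers, 7 for each row, row after row: the opening, from -1 (shut) to 1 (fully open), then the shift along the tool's x, y, z in mm, then the turn, a rotation vector about the tool's x, y, z in degrees. In form: [hand, dx, dy, dz, rx, ry, rz, hand, dx, dy, dz, rx, ry, rz, ...]. A call has 1 to 5 rows; each row shifts and turns the commanded pose from where the row before left it, along the tool's axes as they then stand; what a row does not reach is not made up. A row lasts 1/10 s, in which the tool goes at most 50 mm and 8.59 degrees, less where a joint would pass 70% of its speed; a pose out of reach is approached as far as the arm can. A call is refused whole if a number of a shift passes 50 or a number of a turn 8.59, either way. A call with a gripper value outside its range is refused whole. The fingers move at their own pace and stop on an object; the grip force is fixed at half the most. Time passes only in rows, so rows that do not move let the fingers close. It gives the time, the measured TCP pose, the force, the opening and the grip force at its end, in the units of the state.
- manip.observe(): the state, without advancing time (a new reading comes with each control period).
- manip.grab_frame(name): name is "scene" or "side" or "wrist"; returns the picture (420x560x3 uint8, red, green, blue); there is no depth.
- manip.camera_params(name): a dict with "fx", "fy", "cx", "cy" (pixels), "R" (3x3) and "t" (3): a world point X has camera coordinates R X + t. Camera axes: x right, y down, z forward; pixel columns grow to the right and rows downward; lengths in m; the calibration is good to about 2 mm. A picture is of the moment at which its call begins: read the wrist's pose just before it. camera_params takes no time and is no camera call; for the wrist camera it gives the pose at the moment of the call.
- manip.close_job(): hands the job in; it is judged then, once.
The state is a dict: "time_s": time; "joints": joint angles; "joint_velocities": joint speeds; "effort": joint torques, N m; "tool_pos": TCP position; "eef_rot": TCP orientation; "force": force on the tool from outside, world axes, zero at the start; "wrist_torque": the same for the moment, N m; "width": finger opening in m; "gripper_force": force on a finger pad.
Only numpy, scipy, OpenCV 4.12 (cv2) and the standard library are available. Lean on these libraries where they do the work, as an engineer would, in place of code of your own. Each camera call takes 0.05 s, during which the arm holds its last target. There are 200 camera calls.

## Working session

There is one attempt and no reset: what is moved stays moved. The work goes in short steps, Python scripts to look and compute and a shell command to move; the robot and the scene stay as the last step left them, time stands still between calls to the robot, and variables do not carry over. Pictures are saved under pics/ and viewed, at most 14 in all, crops included, and the job is handed in when it is done.

```bash
mkdir -p pics; ls; cat > h.py <<'E'
import numpy as np, cv2
from cell import manip
def grab(n,fn=None):
    p=manip.camera_params(n); im=manip.grab_frame(n)
    if fn: cv2.imwrite('pics/'+fn,cv2.cvtColor(im,cv2.COLOR_RGB2BGR))
    return im,p
def ray(p,u,v):
    R=np.array(p['R']);t=np.array(p['t'])
    d=R.T@np.array([(u-p['cx'])/p['fx'],(v-p['cy'])/p['fy'],1.]); return -R.T@t,d
def onz(p,u,v,z):
    o,d=ray(p,u,v); return o+d*(z-o[2])/d[2]
def proj(p,X):
    c=np.array(p['R'])@np.array(X)+np.array(p['t']); return p['fx']*c[0]/c[2]+p['cx'],p['fy']*c[1]/c[2]+p['cy']
E
python3 - <<'E'
from h import *
for n in ('scene','side','wrist'):
    im,p=grab(n,n+'0.png'); np.save(n+'0.npy',im)
    R=np.array(p['R']); print(n,p['fx'],p['fy'],p['cx'],p['cy'],(-R.T@p['t']).round(3),R[2].round(2))
s=manip.observe(); print(s, manip.grip_depth)
E
```

```text
pics
scene 402.7087274030845 402.7087274030845 276.43645165882054 198.08887960553352 [ 1.012 -0.815  0.848] [-0.42  0.68 -0.6 ]
side 382.3128120104131 382.3128120104131 268.4216060508585 215.46675541558974 [0.168 0.619 0.827] [ 0.38 -0.69 -0.62]
wrist 291.9211685609476 291.9211685609476 280.2727380509147 207.39922887136498 [ 0.293 -0.501  0.383] [-0.24 -0.1  -0.96]
{'time_s': 0.15, 'joints': array([-1.29299474e+00,  2.76410654e-01,  1.50579836e+00,  5.63500437e-06,
        1.36068521e+00, -1.20981178e-01]), 'joint_velocities': array([ 1.88258340e-04, -5.75855839e-05, -2.49195430e-03, -7.49059767e-04,
       -1.18687881e-03, -2.39602683e-04]), 'effort': array([ 1.22327165e-03, -4.04926014e+01, -2.37432325e+01,  7.01356726e-02,
        3.15172691e-02, -7.88411103e-05]), 'tool_pos': array([ 0.22316626, -0.52948841,  0.20484325]), 'eef_rot': array([-6.49002176e-04,  9.80187219e-01,  1.98072188e-01, -4.82292924e-05]), 'force': array([-0.53878896, -0.40247304, -0.77821402]), 'wrist_torque': array([-0.00404735,  0.02967369,  0.02344951]), 'gripper_force': 0.0, 'width': 0.09441616921372274} 0.0188
```

View pics/scene0.png

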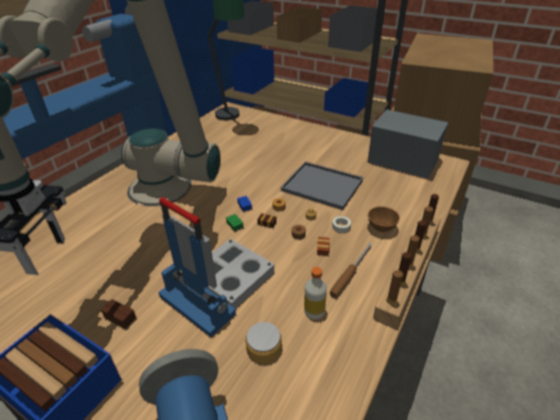

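View pics/side0.png

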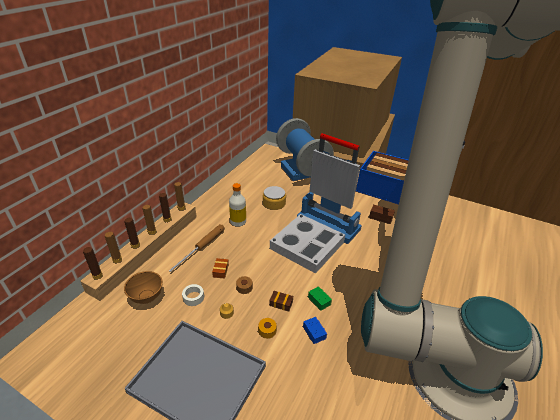

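Candidates in the side view:
- Dark oblong with yellow stripes (281,300): oblong_a.
- Reddish oblong (220,267): oblong_b.
- Brown disc with dot (244,284): round_a.
- Yellow disc with dot (267,327): round_b.
- Not meant: blue block (315,329), green block (319,297), tape roll (193,294) and brass centre (226,310).

Next I check this choice in a close crop.

```bash
python3 - <<'E'
from h import *
im=np.load('side0.npy');c=im[225:345,175:345];c=cv2.resize(c,None,fx=4.4,fy=4.4,interpolation=cv2.INTER_CUBIC)
cv2.imwrite('pics/crop1.png',c[:,:,::-1])
E
```

```text
(no output)
```

View pics/crop1.png

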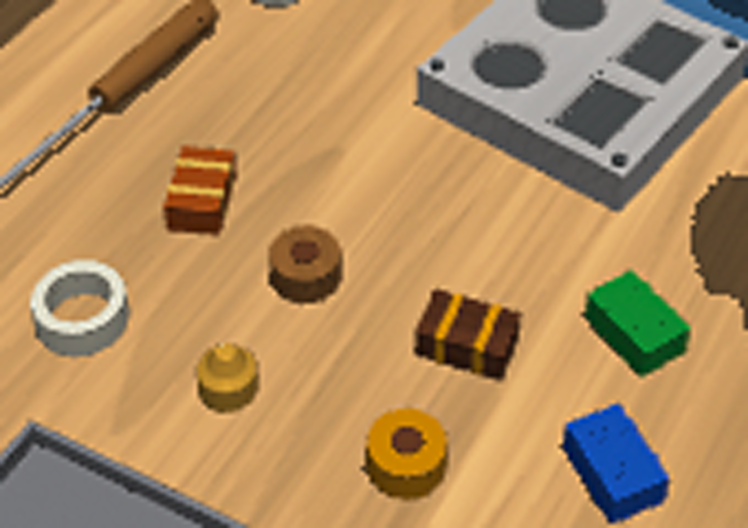

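The crop confirms all four blanks are there, and the decoys are clearly different. Now a rough localisation.

```bash
python3 - <<'E'
from h import *
p=manip.camera_params('side');q=manip.camera_params('scene')
P={'ra':(244,281.5,.024),'rb':(267,324.5,.024),'oa':(281.5,297,.024),'ob':(221,264.5,.024),'tape':(193,291,.024),'brass':(226.5,307,.03),
'R1':(305,226.8,.035),'R2':(290.5,239.8,.035),'O1':(325.5,236.4,.035),'O2':(311.8,250.5,.035),
'tr1':(184,323,.02),'tr2':(266,362,.02),'tr3':(127,386,.02),'bar':(338,142,.314),'glue':(238,222,.0),'blue':(315,326,.024),'green':(319,295,.024)}
for k,(u,v,z) in P.items():
    X=onz(p,u,v,z); print(k,X.round(3),'scene px',np.round(proj(q,X)))
E
```

```text
ra [0.568 0.023 0.024] scene px [297. 229.]
rb [0.443 0.113 0.024] scene px [278. 202.]
oa [0.453 0.019 0.024] scene px [265. 218.]
ob [0.661 0.001 0.024] scene px [321. 243.]
tape [0.669 0.12  0.024] scene px [340. 222.]
brass [0.558 0.123 0.03 ] scene px [309. 209.]
R1 [ 0.517 -0.264  0.035] scene px [229. 281.]
R2 [ 0.53  -0.185  0.035] scene px [249. 264.]
O1 [ 0.442 -0.254  0.035] scene px [209. 268.]
O2 [ 0.453 -0.175  0.035] scene px [229. 252.]
tr1 [0.627 0.211 0.02 ] scene px [339. 204.]
tr2 [0.397 0.2   0.02 ] scene px [279. 186.]
tr3 [0.629 0.399 0.02 ] scene px [361. 177.]
bar [ 0.473 -0.343  0.314] scene px [179. 210.]
glue [ 0.741 -0.211  0.   ] scene px [313. 310.]
blue [0.338 0.058 0.024] scene px [243. 201.]
green [ 0.369 -0.038  0.024] scene px [234. 219.]
```

```bash
cat >> h.py <<'E'
from scipy.spatial.transform import Rotation as Ro
def pose():
    s=manip.observe(); q=s['eef_rot']; R=Ro.from_quat([q[1],q[2],q[3],q[0]]).as_matrix()
    return s,np.array(s['tool_pos']),R
def go(target,a_deg,tilt=0):
    """print tool-frame shift mm (before turning) and turn (deg) to reach TCP target, tool down, tool x at yaw a"""
    s,t,R=pose(); a=np.radians(a_deg)
    G=np.array([[np.cos(a),np.sin(a),0],[np.sin(a),-np.cos(a),0],[0,0,-1]])
    print('t',s['time_s'],'pos',t.round(4),'yaw',np.degrees(np.arctan2(R[1,0],R[0,0])).round(1),'w',round(s['width'],4),
      'SHIFT now-axes',(R.T@(np.array(target)-t)*1e3).round(1),'TURN',np.degrees(Ro.from_matrix(R.T@G).as_rotvec()).round(1),'shift after-turn axes',(G.T@(np.array(target)-t)*1e3).round(1))
E
python3 -m creep '[1,0,0,-40,0,0,-8.5,1,0,0,-40,0,0,-8.5,1,0,0,-40,0,0,-8.5,1,0,0,-40,0,0,-8.5,1,0,0,-40,0,0,-8.5]'
python3 -m creep '[1,0,0,0,0,0,-8.4,1,0,0,0,0,0,-8.4,1,0,0,0,0,0,-8,1,0,0,0,0,0,0,1,0,0,0,0,0,0]'
python3 -c "
from h import *
go([.52,0,.4],90)"
```

```text
time_s: 0.65
tool_pos: [0.2232, -0.5295, 0.4069]
eef_rot: [-0.0, 0.84, 0.542, 0.0]
force: [-0.2, -0.1, 1.0]
width: 0.0942
gripper_force: 0.0
time_s: 1.15
tool_pos: [0.2233, -0.5298, 0.4052]
eef_rot: [-0.0, 0.707, 0.707, 0.0]
force: [-0.3, 0.9, 0.5]
width: 0.0939
gripper_force: 0.0
t 1.15 pos [ 0.2233 -0.5298  0.4052] yaw 90.0 w 0.0939 SHIFT now-axes [529.9 296.6   5.4] TURN [-0. -0. -0.] shift after-turn axes [529.8 296.7   5.2]
```

```bash

python3 -m creep '[1,40,23,0,0,0,0,1,40,23,0,0,0,0,1,40,23,0,0,0,0,1,40,23,0,0,0,0,1,40,23,0,0,0,0]'
python3 -m creep '[1,40,23,0,0,0,0,1,40,23,0,0,0,0,1,40,23,0,0,0,0,1,40,23,0,0,0,0,1,40,23,0,0,0,0]' >/dev/null
python3 -m creep '[1,40,22,0,0,0,0,1,40,22,0,0,0,0,1,40,22,0,0,0,0,1,0,0,0,0,0,0,1,0,0,0,0,0,0]'
python3 - <<'E'
from h import *
im,p=grab('wrist','w1.png'); np.save('w1.npy',im); import pickle; pickle.dump(p,open('w1.pkl','wb'))
for X in ([.568,.023,.024],[.443,.113,.024],[.517,-.264,.035],[.51,.305,.02]): print(np.round(proj(p,X)))
E
```

```text
time_s: 1.65
tool_pos: [0.3383, -0.3279, 0.4054]
eef_rot: [0.0, 0.707, 0.707, 0.0]
force: [1.0, -0.6, 0.2]
width: 0.0941
gripper_force: 0.0
time_s: 2.65
tool_pos: [0.5179, -0.0085, 0.405]
eef_rot: [-0.0, 0.706, 0.708, -0.001]
force: [0.3, -0.2, 0.3]
width: 0.0937
gripper_force: 0.0
[308. 152.]
[240. 101.]
[280. 290.]
[277. -22.]
```

View pics/w1.png

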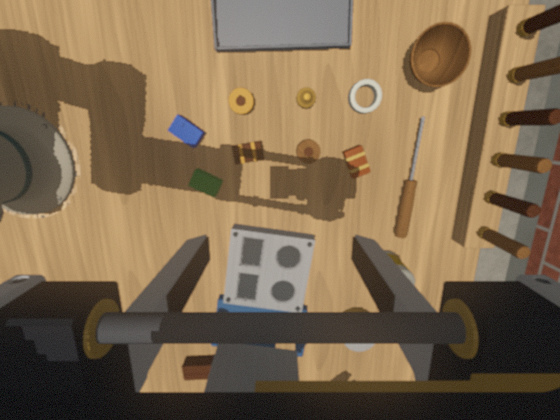

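The wrist view shows the round blanks at (241,101) and (308,151) and the oblongs at (249,152) and (357,161). The pockets are at (252,250), (289,256), (247,287) and (283,291), and the tray is at the top. This matches the side view, so I take a closer look at the press next.

```bash

python3 -m creep '[1,-36,-5,-0,0,0,1.6,1,-36,-5,30,0,0,1.6,1,-36,-5,40,0,0,1.6,1,-36,-5,40,0,0,1.6,1,-36,-5,40,0,0,1.6]' >/dev/null
python3 -m creep '[1,0,0,0,0,0,0,1,0,0,0,0,0,0,1,0,0,0,0,0,0]'
python3 - <<'E'
from h import *
im,p=grab('wrist','w2.png'); np.save('w2.npy',im); import pickle; pickle.dump(p,open('w2.pkl','wb'))
g=cv2.cvtColor(im,cv2.COLOR_RGB2GRAY); 
print({k:np.round(proj(p,X)) for k,X in dict(R1=[.517,-.264,.035],R2=[.53,-.185,.035],O1=[.442,-.254,.035],O2=[.453,-.175,.035]).items()})
go([.49,-.19,.25],82)
E
```

```text
time_s: 3.5
tool_pos: [0.4857, -0.18, 0.2662]
eef_rot: [0.001, 0.754, 0.657, 0.001]
force: [1.1, 0.6, -0.7]
width: 0.0935
gripper_force: 0.0
{'R1': array([309., 235.]), 'R2': array([312., 182.]), 'O1': array([258., 235.]), 'O2': array([257., 182.])}
t 3.55 pos [ 0.486  -0.1796  0.2665] yaw 82.1 w 0.0941 SHIFT now-axes [-9.7  5.3 16.5] TURN [0.2 0.1 0.1] shift after-turn axes [-9.7  5.4 16.5]
```

View pics/w2.png

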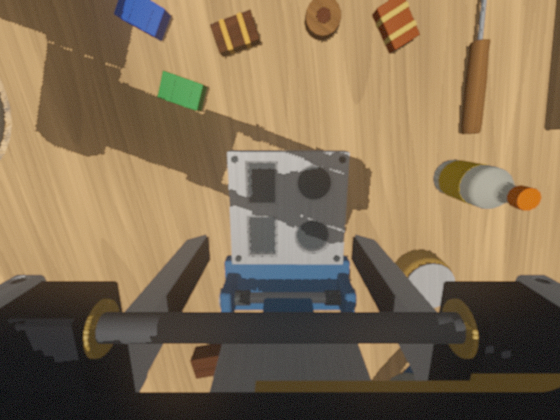

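```bash
python3 - <<'E'
from h import *
import pickle
im=np.load('w2.npy');p=pickle.load(open('w2.pkl','rb'))
g=cv2.cvtColor(im,cv2.COLOR_RGB2GRAY).astype(float)
pts=[]
for u,v in [(235,159),(342,159),(237,258),(337,258)]:
    w=g[v-4:v+5,u-4:u+5]; m=np.clip(np.percentile(w,60)-10-w,0,None); yy,xx=np.mgrid[-4:5,-4:5]
    c=(u+(m*xx).sum()/m.sum(),v+(m*yy).sum()/m.sum()); X=onz(p,*c,.035); pts.append(X); print(np.round(c,1),X.round(4))
pts=np.array(pts);print('ctr',pts.mean(0).round(4)); 
for a,b in((0,1),(2,3),(2,0),(3,1)): d=pts[b]-pts[a];print(np.hypot(*d[:2]).round(4),np.degrees(np.arctan2(d[1],d[0])).round(2))
c=cv2.resize(im[140:270,215:360],None,fx=4.5,fy=4.5,interpolation=cv2.INTER_CUBIC); c=np.clip(c*1.4,0,255).astype(np.uint8)
cv2.imwrite('pics/crop2.png',c[:,:,::-1])
E
```

```text
[234.2 158.8] [ 0.4266 -0.1378  0.035 ]
[341.9 159.3] [ 0.5751 -0.1592  0.035 ]
[238.  257.9] [ 0.4055 -0.2864  0.035 ]
[336.2 258. ] [ 0.554  -0.3074  0.035 ]
ctr [ 0.4903 -0.2227  0.035 ]
0.15 -8.2
0.15 -8.06
0.1501 81.91
0.1497 81.89
```

View pics/crop2.png

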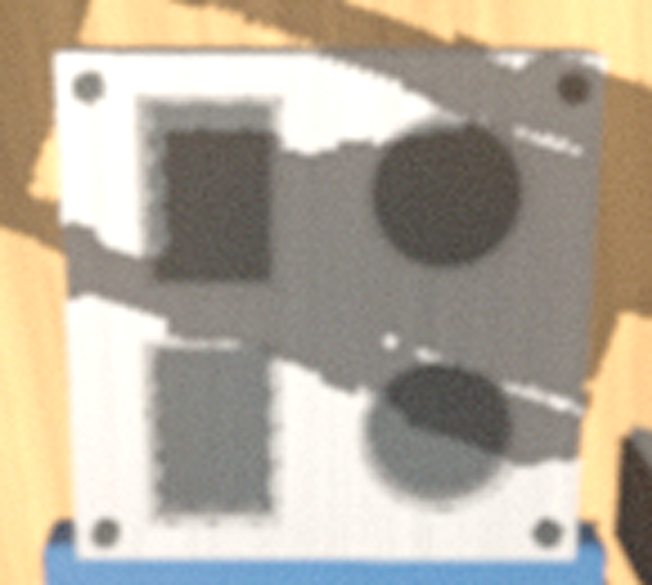

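The plate's four screws fall on a 150.0 mm square, so the press is at (.490,-.223) with yaw -8.1°. Next, over the blanks.

```bash

python3 -m creep '[1,38,-12,13,0,0,0,1,38,-12,13,0,0,0,1,38,-12,13,0,0,0,1,38,-12,13,0,0,0,1,37,-10,13,0,0,0]' >/dev/null
python3 -m creep '[1,0,0,0,0,0,0,1,0,0,0,0,0,0,1,0,0,0,0,0,0]' |head -2
python3 - <<'E'
from h import *
im,p=grab('wrist','w3.png'); np.save('w3.npy',im); import pickle; pickle.dump(p,open('w3.pkl','wb'))
print({k:np.round(proj(p,X)) for k,X in dict(ra=[.568,.023,.024],rb=[.443,.113,.024],oa=[.453,.019,.024],ob=[.661,.001,.024]).items()})
E
```

```text
time_s: 4.35
tool_pos: [0.4548, 0.0153, 0.2008]
{'ra': array([371., 172.]), 'rb': array([259., 110.]), 'oa': array([279., 188.]), 'ob': array([448., 179.])}
```

View pics/w3.png

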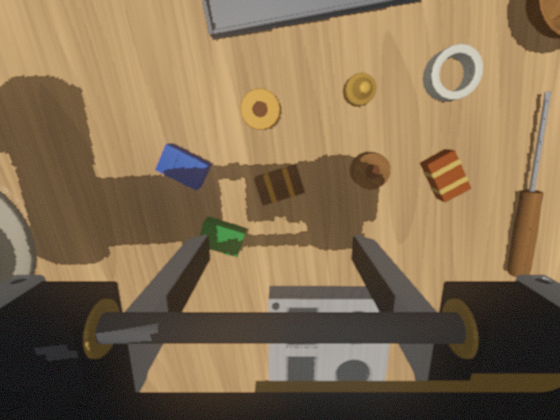

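```bash
cat >> h.py <<'E'
def seg(im,u,v,h=28,r=9):
    """grabcut blob near (u,v); returns contour (full-image px), minAreaRect"""
    k=4; u,v=int(round(u)),int(round(v)); v0=max(v-h-15,0);u0=max(u-h-15,0)
    c=cv2.resize(im[v0:v+h+15,u0:u+h+15],None,fx=k,fy=k,interpolation=cv2.INTER_CUBIC)
    m=np.full(c.shape[:2],cv2.GC_BGD,np.uint8); C=(int((u-u0+.5)*k),int((v-v0+.5)*k))
    cv2.circle(m,C,h*k,cv2.GC_PR_BGD,-1); cv2.circle(m,C,int(1.6*r)*k,cv2.GC_PR_FGD,-1); cv2.circle(m,C,r*k,cv2.GC_FGD,-1)
    cv2.grabCut(cv2.cvtColor(c,cv2.COLOR_RGB2Lab),m,None,np.zeros((1,65)),np.zeros((1,65)),8,cv2.GC_INIT_WITH_MASK)
    f=((m==1)|(m==3)).astype(np.uint8); f=cv2.morphologyEx(f,cv2.MORPH_OPEN,np.ones((11,11)))
    cs=cv2.findContours(f,cv2.RETR_EXTERNAL,cv2.CHAIN_APPROX_NONE)[0]; ct=max(cs,key=cv2.contourArea)
    vis=c.copy(); cv2.drawContours(vis,[ct],-1,(0,255,0),1)
    return (ct.reshape(-1,2)+.5)/k-.5+[u0,v0], vis
E
python3 - <<'E'
from h import *
import pickle
im=np.load('w3.npy');p=pickle.load(open('w3.pkl','rb'))
V=[]
for n,(u,v),r in (('oa',(279,184),11),('ra',(371,170),13),('rb',(260,109),13),('ob',(446,175),11)):
    ct,vis=seg(im,u,v,r=r); W=np.array([onz(p,a,b,.024)[:2] for a,b in ct])
    (c,s,a)=cv2.minAreaRect((W*1e3).astype(np.float32)); print(n,np.round(c,1),np.round(s,1),round(a,1)); V.append(cv2.resize(vis,(290,290)))
cv2.imwrite('pics/seg1.png',np.vstack([np.hstack(V[:2]),np.hstack(V[2:])])[:,:,::-1])
E
```

```text
oa [453.4  22.8] [55.9 39.3] 9.1
ra [565.9  24.8] [45.  50.1] 82.1
rb [444.1 114.2] [43.8 44.7] 82.2
ob [662.3   4.8] [37.1 57.1] 23.1
```

View pics/seg1.png

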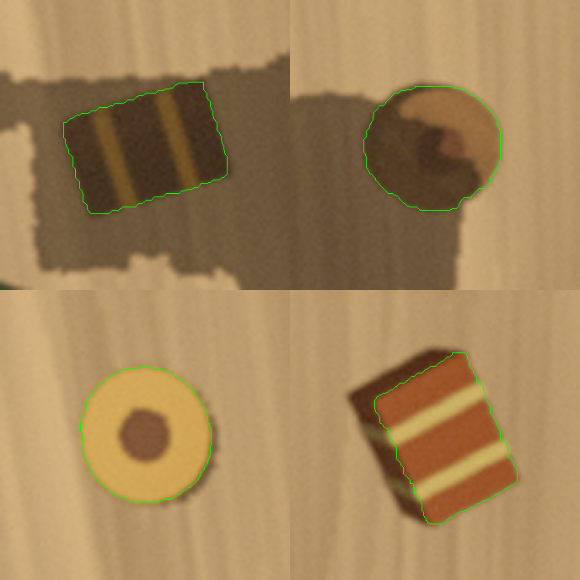

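Masks agree with the given sizes. Now I pick oblong_a: tool yaw 9.1°, partly opened.

```bash

python3 -m creep '[0.6,0,0,0,0,0,8.1,0.6,0,0,0,0,0,8.1,0.6,0,0,0,0,0,8.1,0.6,0,0,0,0,0,8.1,0.6,0,0,0,0,0,8.1]' >/dev/null
python3 -m creep '[0.6,0,0,0,0,0,8.1,0.6,0,0,0,0,0,8.1,0.6,0,0,0,0,0,8.1,0.6,0,0,0,0,0,8.1,0.6,0,0,0,0,0,0]' >/dev/null
python3 -c "
from h import *
go([.4535,.0222,.011],9.1)"
```

```text
t 5.4 pos [0.4543 0.0145 0.2   ] yaw 9.1 w 0.0752 SHIFT now-axes [  0.3  -7.9 189. ] TURN [ 0.  -0.1  0. ] shift after-turn axes [  0.5  -7.7 189. ]
```

```bash

python3 -m creep '[0.6,0,-8,40,0,0,0,0.6,0,0,40,0,0,0,0.6,0,0,40,0,0,0,0.6,0,0,35,0,0,0,0.6,0,0,20,0,0,0]' >/dev/null
python3 -m creep '[0.6,0,0,14,0,0,0,0.6,0,0,0,0,0,0,-1,0,0,0,0,0,0,-1,0,0,0,0,0,0,-1,0,0,0,0,0,0]'
python3 -m creep '[-1,0,0,0,0,0,0,-1,0,0,0,0,0,0,-1,0,0,-20,0,0,0,-1,0,0,-40,0,0,0,-1,0,0,-40,0,0,0]'
python3 -c "
from h import *
go([.4471,-.2569,.12],81.9)"
```

```text
time_s: 6.4
tool_pos: [0.4533, 0.0233, 0.0114]
eef_rot: [0.0, 0.997, 0.081, 0.001]
force: [0.3, 0.6, 0.5]
width: 0.0546
gripper_force: 0.0
time_s: 6.9
tool_pos: [0.4514, 0.0237, 0.1112]
eef_rot: [-0.0, 0.997, 0.081, -0.001]
force: [0.4, -0.9, -0.5]
width: 0.0355
gripper_force: 29.9
t 6.9 pos [0.4514 0.0237 0.1112] yaw 9.3 w 0.0355 SHIFT now-axes [-49.4 276.3  -8.8] TURN [ -0.1   0.1 -72.6] shift after-turn axes [-278.4   35.3   -8.8]
```

```bash

python3 -m creep '[-1,0,0,-40,0,0,-8.1,-1,0,0,0,0,0,-8.1,-1,0,0,0,0,0,-8.1,-1,0,0,0,0,0,-8.1,-1,0,0,0,0,0,-8.1]' >/dev/null
python3 -m creep '[-1,0,0,0,0,0,-8.1,-1,0,0,0,0,0,-8.1,-1,0,0,0,0,0,-8.1,-1,0,0,0,0,0,-8,-1,0,0,0,0,0,0]' >/dev/null
python3 - <<'E'
from h import *
im,p=grab('wrist','w4.png'); np.save('w4.npy',im); import pickle; pickle.dump(p,open('w4.pkl','wb'))
s,t,R=pose(); pickle.dump((t,R),open('w4t.pkl','wb')); print(proj(p,t+[0,0,.014]))
go([.4471,-.2569,.15],81.9)
cv2.imwrite('pics/w4c.png',cv2.resize(im[180:420,160:400],None,fx=2.5,fy=2.5)[:,:,::-1])
E
```

```text
(np.float64(281.8025412366193), np.float64(255.1765742191401))
t 7.95 pos [0.4521 0.0237 0.1505] yaw 81.9 w 0.0356 SHIFT now-axes [-278.5   34.6    0.5] TURN [0. 0. 0.] shift after-turn axes [-278.5   34.6    0.5]
```

View pics/w4c.png

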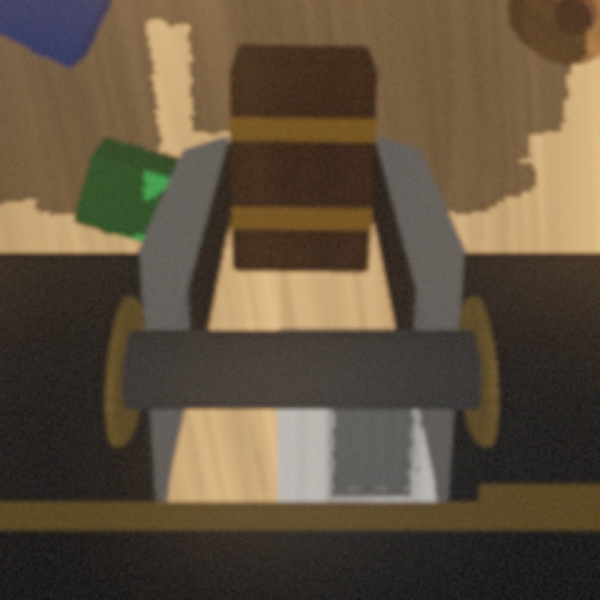

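```bash
python3 - <<'E'
from h import *
import pickle
p=pickle.load(open('w4.pkl','rb'));t,R=pickle.load(open('w4t.pkl','rb'))
for n,(x,y) in dict(tl=(231,70),tr=(376,70),bl=(234,269),br=(368,269),s1l=(231.5,130),s1r=(375.5,130),s2l=(232.5,218.5),s2r=(371.5,218.5)).items():
    X=onz(p,160+x/2.5,180+y/2.5,t[2]+.013); print(n,(R.T@(X-t)*1e3).round(1))
E
```

```text
tl [ 29.6 -17.4 -13. ]
tr [ 29.7  16.7 -13. ]
bl [-22.9 -17.8 -13. ]
br [-22.8  16.2 -13. ]
s1l [ 14.6 -17.6 -13. ]
s1r [ 14.7  17.  -13. ]
s2l [ -8.8 -17.9 -13. ]
s2r [ -8.7  16.7 -13. ]
```

```bash
python3 - <<'E'
from h import *
pts=[[.4266,-.1378,.035],[.5751,-.1592,.035],[.4055,-.2864,.035],[.554,-.3074,.035]]
for n in('side','scene'):
    im=np.load(n+'0.npy');g=cv2.cvtColor(im,cv2.COLOR_RGB2GRAY).astype(float);p=manip.camera_params(n)
    for X in pts:
        a=proj(p,X);u,v=map(int,np.round(a)); best=None
        w=g[v-3:v+4,u-3:u+4]; j=np.unravel_index(w.argmin(),w.shape); u2,v2=u-3+j[1],v-3+j[0]
        w=g[v2-2:v2+3,u2-2:u2+3]; m=np.clip(np.percentile(w,75)-15-w,0,None);yy,xx=np.mgrid[-2:3,-2:3]
        c=(u2+(m*xx).sum()/m.sum(),v2+(m*yy).sum()/m.sum()); Y=onz(p,*c,.035); print(n,np.round(a,1),np.round(c,1),((Y-X)*1e3).round(1))
# blanks
s=manip.camera_params('side');im=np.load('side0.npy')
for nm,(u,v),W in (('rb',(267,325),(.4441,.1142)),('ra',(244,282),(.5659,.0245))):
    # dark dot centroid on top face
    g=cv2.cvtColor(im,cv2.COLOR_RGB2GRAY).astype(float)[v-4:v+5,u-5:u+6]; m=np.clip(np.percentile(g,50)-8-g,0,None);yy,xx=np.mgrid[-4:5,-5:6]
    m[(np.abs(yy)>3)]=0
    c=(u+(m*xx).sum()/m.sum(),v+(m*yy).sum()/m.sum()); Y=onz(s,*c,.024);print(nm,np.round(c,1),((Y[:2]-W)*1e3).round(1))
E
```

```text
side [314.8 261.3] [314.7 261.2] [0.4 0.  0. ]
side [273.5 239.7] [273.3 239.9] [-0.   1.5 -0. ]
side [340.2 234.5] [341.1 234.5] [-2.3 -1.3  0. ]
side [300.5 216. ] [300.5 215.3] [ 1.7 -3.3  0. ]
scene [229.5 241.5] [230.  240.9] [0.1 2.9 0. ]
scene [268.1 264.3] [268.8 263.7] [0.6 2.7 0. ]
scene [190.9 271. ] [nan nan] [nan nan nan]
scene [230.3 297.9] [225.9 301.4] [ -2.9 -14.5   0. ]
rb [267.1 324.7] [-1.1 -0.5]
ra [243.7 282. ] [2.  0.1]<stdin>:9: RuntimeWarning: invalid value encountered in scalar divide
```

```bash

python3 -m creep '[-1,-40,5,0,0,0,0,-1,-40,5,0,0,0,0,-1,-40,5,0,0,0,0,-1,-40,5,0,0,0,0,-1,-40,5,0,0,0,0]' >/dev/null
python3 -m creep '[-1,-40,5,0,0,0,0,-1,-40,5,0,0,0,0,-1,0,0,30,0,0,0,-1,0,0,30,0,0,0,-1,0,0,30,0,0,0]' 
python3 -m creep '[-1,0,0,5,0,0,0,-1,0,0,0,0,0,0]' >/dev/null
python3 - <<'E'
from h import *
im,p=grab('wrist','w5.png'); np.save('w5.npy',im); import pickle; pickle.dump(p,open('w5.pkl','wb'))
s,t,R=pose(); pickle.dump((t,R),open('w5t.pkl','wb'))
go([.4471,-.2569,.039],81.9)
for X in [[.4266,-.1378,.035],[.5751,-.1592,.035]]: print(np.round(proj(p,X)))
cv2.imwrite('pics/w5c.png',cv2.resize(im[60:300,140:440],None,fx=2.5,fy=2.5)[:,:,::-1])
E
```

```text
time_s: 8.95
tool_pos: [0.4482, -0.2592, 0.0596]
eef_rot: [0.0, 0.756, 0.655, 0.0]
force: [0.1, 0.9, -1.3]
width: 0.0354
gripper_force: 29.9
t 9.2 pos [ 0.4487 -0.2588  0.0561] yaw 82.0 w 0.0356 SHIFT now-axes [ 1.7 -1.9 17.1] TURN [0.  0.  0.1] shift after-turn axes [ 1.7 -1.9 17.1]
[221.  59.]
[463.  60.]
```

View pics/w5c.png

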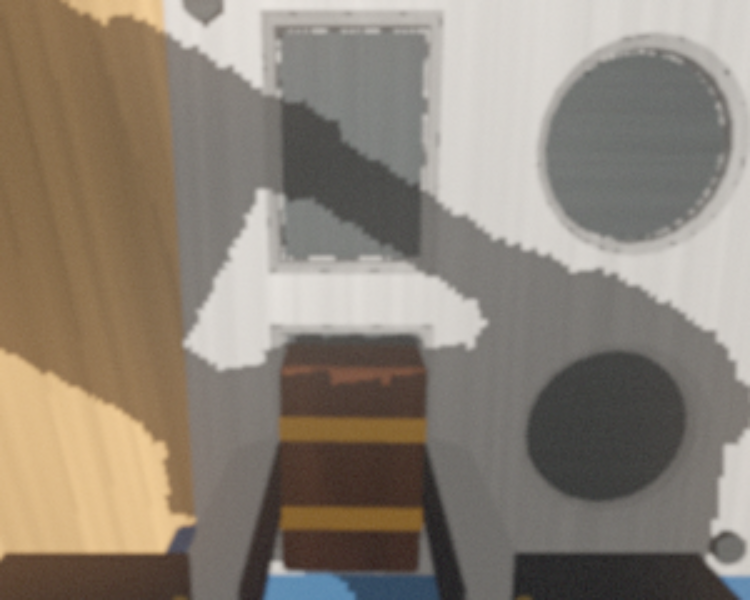

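```bash
python3 - <<'E'
from h import *
import pickle
p=pickle.load(open('w5.pkl','rb'));t,R=pickle.load(open('w5t.pkl','rb'))
yaw=np.radians(-8.1);A=np.array([[np.cos(yaw),-np.sin(yaw)],[np.sin(yaw),np.cos(yaw)]])
def f(x,y,z): X=onz(p,140+(x+.0)/2.5,60+y/2.5,z); return (A.T@(X[:2]-[.4903,-.2227])*1e3).round(1)
for n,(x,y) in dict(O2tl=(262,12),O2tr=(442,12),O2bl=(270,270),O2br=(435,270),O1tl=(274,326),O1tr=(432,326),R2l=(540,150),R2r=(737,140),R2t=(640,33),R2b=(635,252),R1l=(527,425),R1r=(685,425),R1t=(608,350),R1b=(602,501),screw_br=(728,547),screw_tl=(204,2)).items(): print(n,f(x,y,.035))
zt=t[2]+.013
for n,(x,y) in dict(tl=(280,372),tr=(427,370),s1=(280,429),s1r=(426,429),s2=(282,517),s2r=(422,517),bl=(285,570),br=(419,570)).items(): print(n,f(x,y,zt))
print('tcp',(A.T@(t[:2]-[.4903,-.2227])*1e3).round(1))
E
```

```text
O2tl [-60.2  71.9]
O2tr [-15.4  71.9]
O2bl [-60.    7.7]
O2br [-15.1   7.7]
O1tl [-59.3  -7.9]
O1tr [-15.5  -7.8]
R2l [11.3 39. ]
R2r [62.3 41.6]
R2t [34.4 67.1]
R2b [38.8 12.6]
R1l [ 12.8 -36.9]
R1r [ 58.2 -36.8]
R1t [ 34.  -14.6]
R1b [ 36.5 -60.7]
screw_br [ 75.9 -75.7]
screw_tl [-74.5  74.2]
tl [-54.5 -11.7]
tr [-20.1 -11.2]
s1 [-54.9 -25.9]
s1r [-20.  -25.8]
s2 [-54.9 -48.9]
s2r [-20.3 -48.9]
bl [-54.5 -63.6]
br [-20.7 -63.6]
tcp [-36.1 -41.6]
```

```bash

python3 -m creep '[-1,-2.5,-0.3,0,0,0,0,-1,0,0,5,0,0,0,-1,0,0,5,0,0,0,-1,0,0,4,0,0,0,-1,0,0,3,0,0,0]' 
python3 -m creep '[-1,0,0,1,0,0,0,-1,0,0,0,0,0,0,-1,0,0,0,0,0,0]' 
```

```text
time_s: 9.7
tool_pos: [0.4486, -0.261, 0.0423]
eef_rot: [0.001, 0.755, 0.656, 0.001]
force: [-7.1, 6.7, 37.0]
width: 0.0361
gripper_force: 30.0
time_s: 10.0
tool_pos: [0.4486, -0.261, 0.0422]
eef_rot: [0.002, 0.755, 0.656, 0.001]
force: [-5.2, 6.1, 31.6]
width: 0.0362
gripper_force: 30.0
```

```bash

python3 -m creep '[-1,0.7,-0.7,-3,0,0,0,-1,0,0,0,0,0,0,-1,0,0,2,0,0,0,-1,0,0,0,0,0,0]' 
python3 -m creep '[-1,0.5,-0.5,0,0,0,0,-1,0,0,1,0,0,0,-1,0,0,0,0,0,0]' 
```

```text
time_s: 10.4
tool_pos: [0.4481, -0.2608, 0.0422]
eef_rot: [0.002, 0.754, 0.656, 0.0]
force: [-3.7, 3.4, 28.5]
width: 0.0358
gripper_force: 30.0
time_s: 10.7
tool_pos: [0.4484, -0.2611, 0.0401]
eef_rot: [0.003, 0.754, 0.656, 0.0]
force: [0.5, -1.1, 12.2]
width: 0.0357
gripper_force: 30.0
```

```bash

python3 -m creep '[-1,0,0,1.5,0,0,0,-1,0,0,0,0,0,0,-1,0,0,0,0,0,0]' 
python3 -m creep '[-0.3,0,0,0,0,0,0,0.15,0,0,0,0,0,0,0.15,0,0,0,0,0,0]' 
python3 -m creep '[0.15,0,0,0,0,0,0,0.15,0,0,-15,0,0,0,0.15,0,0,-30,0,0,0,0.15,0,0,-40,0,0,0,0.15,0,0,-40,0,0,0]' 
python3 -m creep '[0.15,40,0,-40,0,0,0,0.15,40,0,0,0,0,0,0.15,0,0,0,0,0,0,0.15,0,0,0,0,0,0]' >/dev/null
python3 - <<'E'
from h import *
im,p=grab('wrist','w6.png'); np.save('w6.npy',im); import pickle; pickle.dump(p,open('w6.pkl','wb'))
u,v=proj(p,[.4471,-.2569,.051]); print(u,v); u=int(u);v=int(v)
go([.66,.0,.2],113.1)
c=im[60:300,160:400]
cv2.imwrite('pics/w6c.png',cv2.resize(c,None,fx=2.5,fy=2.5)[:,:,::-1])
E
```

```text
time_s: 11.0
tool_pos: [0.4484, -0.2617, 0.0379]
eef_rot: [0.003, 0.754, 0.656, 0.0]
force: [-1.3, -1.3, 11.7]
width: 0.0359
gripper_force: 30.0
time_s: 11.3
tool_pos: [0.4463, -0.2595, 0.0357]
eef_rot: [-0.0, 0.754, 0.656, -0.0]
force: [-0.5, -0.9, -0.1]
width: 0.0483
gripper_force: 0.0
time_s: 11.8
tool_pos: [0.4458, -0.259, 0.1613]
eef_rot: [-0.001, 0.754, 0.656, -0.0]
force: [0.6, -1.0, 0.1]
width: 0.054
gripper_force: 0.0
281.48425205971046 255.62745391057382
t 12.25 pos [ 0.4566 -0.1851  0.1957] yaw 82.1 w 0.0538 SHIFT now-axes [211.3 176.   -4.6] TURN [ -0.1   0.  -31. ] shift after-turn axes [ 90.4 259.7  -4.3]
```

View pics/w6c.png

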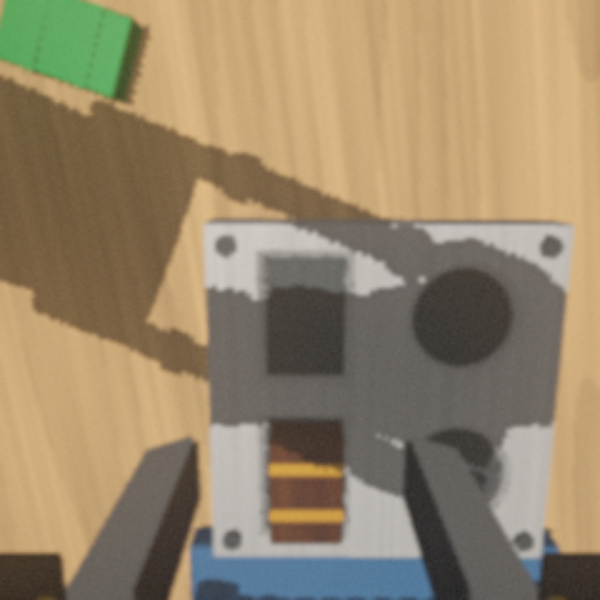

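oblong_a is seated, with the same gap on all sides. Next is oblong_b.

```bash

python3 -m creep '[0.6,0,0,0,0,0,-7.75,0.6,0,0,0,0,0,-7.75,0.6,0,0,0,0,0,-7.75,0.6,0,0,0,0,0,-7.75,0.6,0,0,0,0,0,0]' >/dev/null
python3 -m creep '[0.6,15,43,0,0,0,0,0.6,15,43,0,0,0,0,0.6,15,43,0,0,0,0,0.6,15,43,0,0,0,0,0.6,15,43,0,0,0,0]' >/dev/null
python3 -m creep '[0.6,15,43,0,0,0,0,0.6,0,0,0,0,0,0,0.6,0,0,0,0,0,0,0.6,0,0,0,0,0,0]' >/dev/null
cat >> h.py <<'E'
def look(names,fn=None):
    import pickle
    im,p=grab('wrist',fn); L=dict(oa=(.4535,.0225),ob=(.6623,.0048),ra=(.5659,.0245),rb=(.4441,.1142)); out=[]
    for n in names:
        u,v=proj(p,[*L[n],.024]); ct,vis=seg(im,u,v,r=11); W=np.array([onz(p,a,b,.024)[:2] for a,b in ct])
        (c,s,a)=cv2.minAreaRect((W*1e3).astype(np.float32)); print(n,np.round(c,1),np.round(s,1),round(a,1),'circ',np.round(np.array(cv2.minEnclosingCircle((W*1e3).astype(np.float32))[0]),1)); out.append(vis)
    return im,p,out
E
python3 - <<'E'
from h import *
im,p,o=look(['ob','ra'],'w7.png')
go([.6623,.0048,.011],113.1)
E
```

```text
ob [662.7   5.4] [37.4 57.1] 22.9 circ [663.    5.3]
ra [570.6  24.6] [47.1 44.4] 22.9 circ [570.2  24.3]
t 13.7 pos [ 0.6582 -0.0025  0.196 ] yaw 112.9 w 0.0751 SHIFT now-axes [  5.2   6.9 185. ] TURN [-0.1 -0.  -0.2] shift after-turn axes [  5.1   6.7 185. ]
```

```bash

python3 -m creep '[0.6,5.6,7.5,40,0,0,0,0.6,0,0,40,0,0,0,0.6,0,0,40,0,0,0,0.6,0,0,35,0,0,0,0.6,0,0,20,0,0,0]' >/dev/null
python3 -m creep '[0.6,0,0,10,0,0,0,0.6,0,0,0,0,0,0,-1,0,0,0,0,0,0,-1,0,0,0,0,0,0,-1,0,0,0,0,0,0]'
python3 -m creep '[-1,0,0,0,0,0,0,-1,0,0,0,0,0,0,-1,0,0,-20,0,0,0,-1,0,0,-40,0,0,3.9,-1,0,0,-40,0,0,7.8]'
python3 -m creep '[-1,0,0,-30,0,0,7.8,-1,0,0,0,0,0,7.8,-1,0,0,0,0,0,3.9,-1,0,0,0,0,0,0,-1,0,0,0,0,0,0]' >/dev/null
python3 -c "
from h import *
go([.4579,-.1807,.15],81.9)"
```

```text
time_s: 14.7
tool_pos: [0.6648, 0.0067, 0.0129]
eef_rot: [0.001, 0.552, 0.834, 0.001]
force: [-0.2, -0.4, 0.2]
width: 0.0546
gripper_force: 0.0
time_s: 15.2
tool_pos: [0.663, 0.0071, 0.1115]
eef_rot: [-0.001, 0.635, 0.772, -0.001]
force: [1.4, -0.4, -0.8]
width: 0.0358
gripper_force: 30.0
t 15.7 pos [0.6636 0.007  0.1411] yaw 81.9 w 0.0355 SHIFT now-axes [-214.7 -177.3   -8.8] TURN [-0.  0.  0.] shift after-turn axes [-214.8 -177.2   -8.9]
```

```bash

python3 -m creep '[-1,-36,-30,0,0,0,0,-1,-36,-30,0,0,0,0,-1,-36,-30,0,0,0,0,-1,-36,-30,0,0,0,0,-1,-36,-30,0,0,0,0]' >/dev/null
python3 -m creep '[-1,-32,-27,0,0,0,0,-1,0,0,30,0,0,0,-1,0,0,30,0,0,0,-1,0,0,25,0,0,0,-1,0,0,0,0,0,0]' >/dev/null
python3 -m creep '[-1,0,0,0,0,0,0,-1,0,0,0,0,0,0]' 
cat >> h.py <<'E'
def pressview(tag,dz=.013):
    """image-relative: blank edges are picked by hand from crop; saves view"""
    import pickle
    s,t,R=pose(); im,p=grab('wrist',tag+'.png'); pickle.dump((p,t,R,im),open(tag+'.pkl','wb'))
    c=cv2.resize(im[60:300,140:440],None,fx=2.5,fy=2.5); cv2.imwrite('pics/'+tag+'c.png',c[:,:,::-1])
def pm(tag,pts,z):
    import pickle
    p,t,R,im=pickle.load(open(tag+'.pkl','rb')); y=np.radians(-8.1);A=np.array([[np.cos(y),-np.sin(y)],[np.sin(y),np.cos(y)]])
    for x,v in pts: X=onz(p,140+x/2.5,60+v/2.5,z if z>0 else t[2]-z); print((x,v),(A.T@(X[:2]-[.4903,-.2227])*1e3).round(1))
    print('tcp',(A.T@(t[:2]-[.4903,-.2227])*1e3).round(1),t[2])
E
python3 -c "
from h import *
pressview('w8')"
```

```text
time_s: 16.9
tool_pos: [0.4597, -0.1784, 0.0575]
eef_rot: [0.001, 0.755, 0.655, 0.0]
force: [0.2, -0.2, 0.4]
width: 0.0357
gripper_force: 30.0
```

View pics/w8c.png

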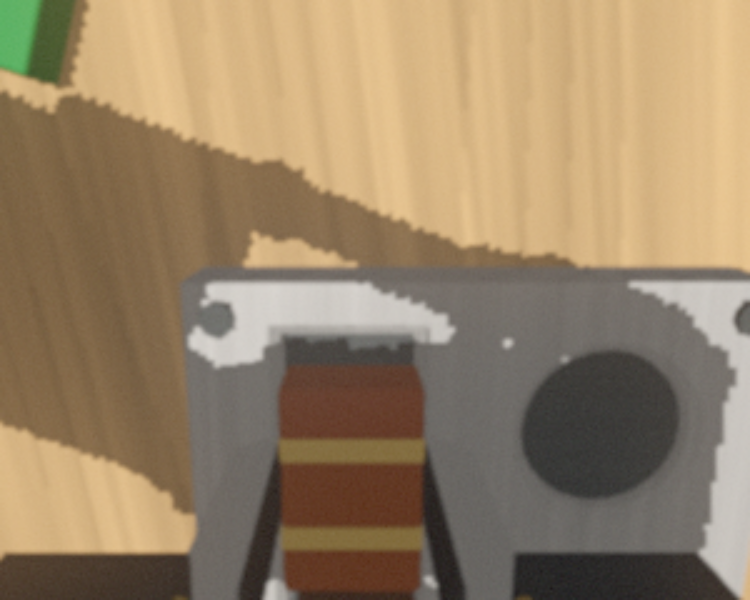

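```bash
python3 -c "
from h import *
pm('w8',[(269,326),(430,326),(217,319)],.035)
pm('w8',[(279,451),(425,451),(281,539),(422,539),(284,592),(279,392)],-.013)"
```

```text
(269, 326) [-60.3  72.3]
(430, 326) [-15.   72.3]
(217, 319) [-74.8  74.4]
tcp [-36.5  39.6] 0.05751997789204449
(279, 451) [-54.8  48.9]
(425, 451) [-19.4  48.8]
(281, 539) [-54.9  25.3]
(422, 539) [-19.5  25.2]
(284, 592) [-54.5  10.2]
(279, 392) [-54.4  63.9]
tcp [-36.5  39.6] 0.05751997789204449
```

```bash

python3 -m creep '[-1,2.7,-0.9,0,0,0,0,-1,0,0,5,0,0,0,-1,0,0,5,0,0,0,-1,0,0,3,0,0,0,-1,0,0,0,0,0,0]' 
python3 -m creep '[-1,0,0,2,0,0,0,-1,0,0,0,0,0,0]'; python3 -m creep '[-1,0,0,2,0,0,0,-1,0,0,0,0,0,0]' 
```

```text
time_s: 17.45
tool_pos: [0.4577, -0.1749, 0.0427]
eef_rot: [-0.001, 0.756, 0.655, -0.0]
force: [0.0, 0.5, 0.5]
width: 0.0352
gripper_force: 30.0
time_s: 17.65
tool_pos: [0.4582, -0.1751, 0.0412]
eef_rot: [0.0, 0.756, 0.655, -0.0]
force: [0.4, 0.7, -0.3]
width: 0.0359
gripper_force: 30.0
time_s: 17.85
tool_pos: [0.4583, -0.1752, 0.0409]
eef_rot: [0.0, 0.756, 0.655, 0.0]
force: [-2.3, 1.0, 12.3]
width: 0.0355
gripper_force: 30.0
```

```bash

python3 -m creep '[-1,0,0,1,0,0,0,-1,0,0,0,0,0,0]'; python3 -m creep '[-1,0,0,1,0,0,0,-1,0,0,0,0,0,0,-1,0,0,0,0,0,0]'
```

```text
time_s: 18.05
tool_pos: [0.4583, -0.1753, 0.0409]
eef_rot: [0.001, 0.755, 0.655, 0.0]
force: [-4.1, 2.3, 19.2]
width: 0.036
gripper_force: 30.0
time_s: 18.35
tool_pos: [0.4583, -0.1753, 0.0407]
eef_rot: [0.001, 0.755, 0.655, 0.0]
force: [-5.7, 2.7, 25.7]
width: 0.0358
gripper_force: 30.0
```

Lateral force points to -x and slightly +y, as it did last time, so I nudge that way.

```bash

python3 -m creep '[-1,0,-0.8,-2,0,0,0,-1,0,0,1,0,0,0,-1,0,0,0,0,0,0]'; python3 -m creep '[-1,0.3,-0.5,0,0,0,0,-1,0,0,1,0,0,0,-1,0,0,0,0,0,0]'
```

```text
time_s: 18.65
tool_pos: [0.4579, -0.1753, 0.0408]
eef_rot: [0.001, 0.756, 0.655, 0.0]
force: [-4.2, 1.3, 21.0]
width: 0.036
gripper_force: 30.0
time_s: 18.95
tool_pos: [0.4579, -0.1753, 0.0407]
eef_rot: [0.002, 0.755, 0.655, 0.0]
force: [-4.5, 2.0, 27.4]
width: 0.0357
gripper_force: 30.0
```

```bash

python3 -m creep '[-0.3,0,0,-2,0,0,0,0.15,0,0,0,0,0,0,0.15,0,0,0,0,0,0,0.15,0,0,0,0,0,0,0.15,0,0,-20,0,0,0]'; python3 -m creep '[-1,0,0,-15,0,0,0,-1,0,0,0,0,0,0,-1,0,0,0,0,0,0,-1,0,0,0,0,0,0,-1,0,0,0,0,0,0]'
python3 -c "
from h import *
go([.4583,-.1777,.056],81.9)"
```

```text
time_s: 19.45
tool_pos: [0.4546, -0.1734, 0.057]
eef_rot: [-0.003, 0.756, 0.655, -0.001]
force: [-0.7, -0.5, -0.0]
width: 0.054
gripper_force: 0.0
time_s: 19.95
tool_pos: [0.4561, -0.1742, 0.0734]
eef_rot: [-0.001, 0.756, 0.655, -0.0]
force: [0.2, -0.3, -0.6]
width: 0.0174
gripper_force: 0.0
t 19.95 pos [ 0.4561 -0.1742  0.0734] yaw 81.8 w 0.0174 SHIFT now-axes [-3.1  2.7 17.4] TURN [-0.1 -0.  -0.1] shift after-turn axes [-3.1  2.6 17.4]
```

```bash

python3 -m creep '[-1,-3,2.5,10,0,0,0,-1,0,0,5,0,0,0,-1,0,0,3,0,0,0,-1,0,0,3,0,0,0,-1,0,0,0,0,0,0]';python3 -m creep '[-1,0,0,2,0,0,0,-1,0,0,1,0,0,0,-1,0,0,0,0,0,0]'
```

```text
time_s: 20.45
tool_pos: [0.4585, -0.1777, 0.0527]
eef_rot: [-0.0, 0.756, 0.655, -0.0]
force: [-0.2, -0.5, 0.1]
width: 0.0006
gripper_force: 0.0
time_s: 20.75
tool_pos: [0.4591, -0.178, 0.0512]
eef_rot: [0.0, 0.756, 0.655, 0.0]
force: [-0.5, 1.3, 5.4]
width: 0.0005
gripper_force: 2.9
```

oblong_b is seated, with its top at 51 mm. Next is round_a.

```bash

python3 -m creep '[-1,0,0,-40,0,0,0,0.6,0,0,-40,0,0,0,0.6,0,0,-40,0,0,0,0.6,40,16,-30,0,0,0,0.6,40,16,0,0,0,0]' >/dev/null
python3 -m creep '[0.6,44,17,0,0,0,0,0.6,44,17,0,0,0,0,0.6,44,17,0,0,0,0,0.6,0,0,0,0,0,0,0.6,0,0,0,0,0,0]' >/dev/null
python3 - <<'E'
from h import *
manip.grab_frame('side')
im,p,o=look(['ra','rb'],'w9.png')
go([.5704,.0244,.011],81.9)
for X in ([.4467,-.2565,.051],[.4583,-.1777,.051]): 
    u,v=map(int,proj(p,X)); print(u,v,im[v,u] if v<420 else '')
E
```

```text
ra [568.9  25.4] [47.1 44.7] 81.9 circ [569.1  25. ]
rb [445.  114.2] [43.5 45.7] 81.9 circ [445. 114.]
t 21.85 pos [0.5694 0.0177 0.1987] yaw 81.8 w 0.0744 SHIFT now-axes [7.000e+00 1.000e-01 1.877e+02] TURN [-0.   0.  -0.1] shift after-turn axes [  6.8   0.  187.7]
222 396 [46 39 41]
219 348 [158  90  55]
```

```bash

python3 -m creep '[0.6,6.9,-1.3,40,0,0,0,0.6,0,0,40,0,0,0,0.6,0,0,40,0,0,0,0.6,0,0,35,0,0,0,0.6,0,0,20,0,0,0]' >/dev/null
python3 -m creep '[0.6,0,0,13,0,0,0,0.6,0,0,0,0,0,0,0.6,0,0,0,0,0,0,-1,0,0,0,0,0,0,-1,0,0,0,0,0,0]'
python3 -m creep '[-1,0,0,0,0,0,0,-1,0,0,0,0,0,0]'
python3 -m creep '[-1,0,0,-20,0,0,0,-1,0,0,-40,0,0,0,-1,0,0,-40,0,0,0,-1,0,0,-40,0,0,0]'
python3 -c "
from h import *
go([.5335,-.1885,.15],81.9)
go([.5223,-.2677,.15],81.9)"
```

```text
time_s: 22.85
tool_pos: [0.5708, 0.0253, 0.0122]
eef_rot: [0.001, 0.756, 0.655, 0.001]
force: [-0.1, -0.4, -0.4]
width: 0.0625
gripper_force: 0.0
time_s: 23.05
tool_pos: [0.5701, 0.0255, 0.0114]
eef_rot: [0.0, 0.755, 0.655, 0.0]
force: [-0.2, 0.5, 0.8]
width: 0.0468
gripper_force: 0.0
time_s: 23.45
tool_pos: [0.5693, 0.0256, 0.1522]
eef_rot: [-0.0, 0.755, 0.655, -0.0]
force: [0.2, 0.4, -0.5]
width: 0.0452
gripper_force: 30.0
t 23.45 pos [0.5693 0.0256 0.1522] yaw 81.9 w 0.0452 SHIFT now-axes [-217.    -5.1    2.3] TURN [-0.  0. -0.] shift after-turn axes [-217.    -5.3    2.2]
t 23.45 pos [0.5693 0.0256 0.1522] yaw 81.9 w 0.0452 SHIFT now-axes [-297.    -5.     2.3] TURN [-0.  0. -0.] shift after-turn axes [-297.    -5.2    2.2]
```

```bash

python3 -m creep '[-1,-45,-1,0,0,0,0,-1,-45,-1,0,0,0,0,-1,-45,-1,0,0,0,0,-1,-45,-1,0,0,0,0,-1,-45,-1,0,0,0,0]' >/dev/null
python3 -m creep '[-1,-45,0,0,0,0,0,-1,-27,0,30,0,0,0,-1,0,0,30,0,0,0,-1,0,0,30,0,0,0,-1,0,0,6,0,0,0]' >/dev/null
python3 -m creep '[-1,0,0,0,0,0,0,-1,0,0,0,0,0,0,-1,0,0,0,0,0,0]'
cat >> h.py <<'E'
def disc(tag,dz=.0125):
    import pickle
    s,t,R=pose(); im,p=grab('wrist',tag+'.png'); pickle.dump((p,t,R,im),open(tag+'.pkl','wb'))
    h=cv2.cvtColor(im,cv2.COLOR_RGB2HSV); u,v=proj(p,t+[0,0,dz])
    m=((h[...,0]<28)&(h[...,1]>70)).astype(np.uint8); m[:,:int(u)-60]=0; m[:,int(u)+60:]=0; m[int(v)+60:]=0; m[:int(v)-70]=0
    n,l,st,c=cv2.connectedComponentsWithStats(m); k=1+st[1:,4].argmax(); print('bbox',st[k],'expected centre px',round(u),round(v))
    y,x=np.nonzero(l==k); W=np.array([onz(p,a,b,t[2]+dz) for a,b in zip(x,y)]); T=(W-t)@R*1e3
    print('tool y ext',np.percentile(T[:,1],[.3,99.7]).round(1),'tool x ext',np.percentile(T[:,0],[.3,99.7]).round(1))
    q=np.radians(-8.1);A=np.array([[np.cos(q),-np.sin(q)],[np.sin(q),np.cos(q)]]); print('tcp in press',(A.T@(t[:2]-[.4903,-.2227])*1e3).round(1),t[2])
E
python3 -c "
from h import *
disc('w10')"
```

```text
time_s: 24.75
tool_pos: [0.524, -0.2684, 0.0567]
eef_rot: [0.002, 0.755, 0.655, 0.0]
force: [0.4, -0.0, -0.6]
width: 0.0453
gripper_force: 30.0
bbox [ 244  212   74   76 4353] expected centre px 282 254
tool y ext [-22.7  21.4] tool x ext [-22.7  26.5]
tcp in press [ 39.8 -40.5] 0.05666695456409213
```

```bash

python3 -m creep '[-1,0.2,-1.9,0,0,0,0,-1,0,0,5,0,0,0,-1,0,0,5,0,0,0,-1,0,0,3,0,0,0,-1,0,0,0,0,0,0]' 
python3 -m creep '[-1,0,0,2,0,0,0,-1,0,0,0,0,0,0]'; python3 -m creep '[-1,0,0,2,0,0,0,-1,0,0,0,0,0,0]' 
```

```text
time_s: 25.3
tool_pos: [0.5217, -0.2672, 0.0416]
eef_rot: [0.0, 0.756, 0.655, 0.001]
force: [2.2, 0.7, -1.1]
width: 0.0453
gripper_force: 30.0
time_s: 25.5
tool_pos: [0.5218, -0.2673, 0.0397]
eef_rot: [0.001, 0.756, 0.655, 0.001]
force: [3.9, 0.7, -1.5]
width: 0.0451
gripper_force: 30.0
time_s: 25.7
tool_pos: [0.5218, -0.2675, 0.0382]
eef_rot: [0.001, 0.756, 0.655, 0.001]
force: [3.6, 1.2, 1.5]
width: 0.0453
gripper_force: 30.0
```

```bash

python3 -m creep '[-0.1,0,0,0,0,0,0,0.25,0,0,0,0,0,0,0.25,0,0,0,0,0,0,0.25,0,0,0,0,0,0,0.25,0,0,-20,0,0,0]'
python3 -m creep '[0.25,0,0,-40,0,0,0,0.25,0,0,-40,0,0,0,0.6,0,0,-40,0,0,0,0.6,40,-14,-20,0,0,0,0.6,40,-14,0,0,0,0]'>/dev/null
python3 -m creep '[0.6,40,-14,0,0,0,0,0.6,40,-14,0,0,0,0,0.6,40,-15,0,0,0,0,0.6,40,-15,0,0,0,0,0.6,40,-15,0,0,0,0]'>/dev/null
python3 -m creep '[0.6,40,-14,0,0,0,0,0.6,40,-14,0,0,0,0,0.6,0,0,0,0,0,0,0.6,0,0,0,0,0,0,0.6,0,0,0,0,0,0]'>/dev/null
python3 - <<'E'
from h import *
im,p,o=look(['rb'],'w11.png')
go([.445,.1141,.0115],81.9)
E
```

```text
time_s: 26.2
tool_pos: [0.5177, -0.2662, 0.0552]
eef_rot: [-0.004, 0.756, 0.655, -0.002]
force: [0.3, -0.1, 0.6]
width: 0.0591
gripper_force: 0.0
rb [443.7 115.7] [46.6 44. ] 82.7 circ [443.9 115.5]
t 27.75 pos [0.4443 0.1059 0.1977] yaw 81.8 w 0.0754 SHIFT now-axes [  8.4  -0.4 186.2] TURN [-0.   0.1 -0.1] shift after-turn axes [  8.2  -0.5 186.2]
```

```bash

python3 -m creep '[0.6,9,-1.5,40,0,0,0,0.6,0,0,40,0,0,0,0.6,0,0,40,0,0,0,0.6,0,0,35,0,0,0,0.6,0,0,20,0,0,0]' >/dev/null
python3 -m creep '[0.6,0,0,12,0,0,0,0.6,0,0,0,0,0,0,0.6,0,0,0,0,0,0,-1,0,0,0,0,0,0,-1,0,0,0,0,0,0]'
python3 -m creep '[-1,0,0,0,0,0,0,-1,0,0,0,0,0,0,-1,0,0,0,0,0,0]'
python3 -m creep '[-1,0,0,-20,0,0,0,-1,0,0,-40,0,0,0,-1,0,0,-40,0,0,0,-1,0,0,-40,0,0,0]'
python3 -c "
from h import *
go([.5335,-.1885,.15],81.9)"
```

```text
time_s: 28.75
tool_pos: [0.4448, 0.1162, 0.0117]
eef_rot: [0.001, 0.756, 0.655, 0.001]
force: [0.5, -0.4, -0.6]
width: 0.0623
gripper_force: 0.0
time_s: 29.05
tool_pos: [0.4443, 0.1164, 0.0113]
eef_rot: [0.0, 0.755, 0.655, 0.0]
force: [-0.4, -0.3, 3.6]
width: 0.0454
gripper_force: 30.0
time_s: 29.45
tool_pos: [0.4434, 0.1164, 0.1522]
eef_rot: [-0.0, 0.756, 0.655, -0.0]
force: [-0.1, -0.5, -0.8]
width: 0.0454
gripper_force: 30.0
t 29.45 pos [0.4434 0.1164 0.1522] yaw 81.9 w 0.0454 SHIFT now-axes [-289.1  132.4    2.2] TURN [-0.  0. -0.] shift after-turn axes [-289.2  132.2    2.2]
```

```bash

python3 -m creep '[-1,-41,19,0,0,0,0,-1,-41,19,0,0,0,0,-1,-41,19,0,0,0,0,-1,-41,19,0,0,0,0,-1,-41,19,0,0,0,0]' >/dev/null
python3 -m creep '[-1,-42,19,0,0,0,0,-1,-42,18,30,0,0,0,-1,0,0,30,0,0,0,-1,0,0,30,0,0,0,-1,0,0,6,0,0,0]' >/dev/null
python3 -m creep '[-1,0,0,0,0,0,0,-1,0,0,0,0,0,0,-1,0,0,0,0,0,0]'|head -2
python3 -c "
from h import *
disc('w12')"
```

```text
time_s: 30.75
tool_pos: [0.5339, -0.1849, 0.0592]
bbox [ 243  212   76   78 4549] expected centre px 282 254
tool y ext [-23.6  21.8] tool x ext [-24.1  26.4]
tcp in press [37.9 43.6] 0.059194234399302784
```

```bash

python3 -m creep '[-1,-2.8,0,0,0,0,0,-1,0,0,6,0,0,0,-1,0,0,6,0,0,0,-1,0,0,4,0,0,0,-1,0,0,0,0,0,0]' 
python3 -m creep '[-1,0,0,2,0,0,0,-1,0,0,0,0,0,0]'; python3 -m creep '[-1,0,0,2,0,0,0,-1,0,0,0,0,0,0]' 
```

```text
time_s: 31.3
tool_pos: [0.533, -0.1873, 0.0408]
eef_rot: [0.0, 0.756, 0.655, 0.001]
force: [3.1, 0.0, -1.6]
width: 0.0458
gripper_force: 30.0
time_s: 31.5
tool_pos: [0.5331, -0.1875, 0.0393]
eef_rot: [0.001, 0.756, 0.655, 0.001]
force: [3.2, 1.2, -2.3]
width: 0.0452
gripper_force: 30.0
time_s: 31.7
tool_pos: [0.5331, -0.1877, 0.0381]
eef_rot: [0.001, 0.756, 0.655, 0.0]
force: [2.6, -0.0, 2.6]
width: 0.0454
gripper_force: 30.0
```

```bash

python3 -m creep '[-0.1,0,0,0,0,0,0,0.25,0,0,0,0,0,0,0.25,0,0,0,0,0,0,0.25,0,0,0,0,0,0,0.25,0,0,-20,0,0,0]'
python3 -m creep '[0.25,0,0,-40,0,0,0,0.25,0,0,-40,0,0,0,0.6,0,-20,-40,0,0,0,0.6,20,-20,-40,0,0,0,0.6,20,0,-30,0,0,0]'>/dev/null
python3 -m creep '[0.6,0,0,0,0,0,0,0.6,0,0,0,0,0,0,0.6,0,0,0,0,0,0]'|head -2
cat >> h.py <<'E'
def seated(fn):
    im,p=grab('wrist',fn); q=np.radians(-8.1);A=np.array([[np.cos(q),-np.sin(q)],[np.sin(q),np.cos(q)]])
    h=cv2.cvtColor(im,cv2.COLOR_RGB2HSV); m=((h[...,0]<28)&(h[...,1]>70)).astype(np.uint8)
    for n,(x,y) in dict(oa=(-38,-40),ob=(-38,40),ra=(38,-40),rb=(38,40)).items():
        X=[*(np.array([.4903,-.2227])+A@np.array([x,y])*1e-3),.051]; u,v=proj(p,X); k=np.zeros_like(m); cv2.circle(k,(int(u),int(v)),34,1,-1); mm=m*k
        c,l,st,_=cv2.connectedComponentsWithStats(mm); 
        if c<2: print(n,'none');continue
        j=1+st[1:,4].argmax(); yy,xx=np.nonzero(l==j); W=np.array([onz(p,a,b,.051)[:2] for a,b in zip(xx,yy)]); P=(W-[.4903,-.2227])@A*1e3
        print(n,'x',np.percentile(P[:,0],[.5,99.5]).round(1),'y',np.percentile(P[:,1],[.5,99.5]).round(1),'want',(x,y))
    return im,p
E
python3 -c "
from h import *
im,p=seated('w13.png')
cv2.imwrite('pics/w13c.png',cv2.resize(im[100:340,150:450],None,fx=2,fy=2)[:,:,::-1])"
```

```text
time_s: 32.2
tool_pos: [0.5291, -0.1864, 0.0548]
eef_rot: [-0.004, 0.756, 0.655, -0.002]
force: [-0.2, -0.0, 0.3]
width: 0.059
gripper_force: 0.0
time_s: 33.0
tool_pos: [0.4972, -0.1423, 0.2455]
oa x [-54.  -17.8] y [-62.3  -5.3] want (-38, -40)
ob x [-57.3 -20.9] y [12.4 72.4] want (-38, 40)
ra x [14.4 56.7] y [-60.6 -11.2] want (38, -40)
rb x [13.5 57.8] y [18.2 66.9] want (38, 40)
```

View pics/w13c.png

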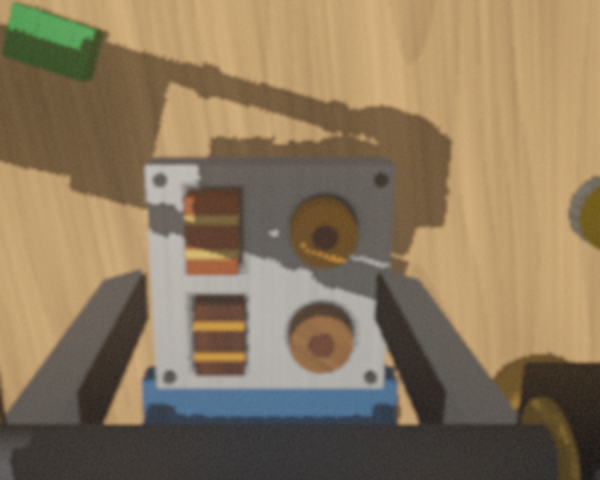

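Everything looks seated. oblong_a reads a few mm toward +y, so I probe its height before using the lever.

```bash

python3 -m creep '[-1,-40,-18,35,0,0,0,-1,-40,-18,35,0,0,0,-1,-41,0,35,0,0,0,-1,0,0,35,0,0,0,-1,0,0,35,0,0,0]'>/dev/null
python3 -m creep '[-1,0,0,10,0,0,0,-1,0,0,0,0,0,0,-1,0,0,0,0,0,0]'
python3 -m creep '[-1,0,0,5,0,0,0,-1,0,0,3,0,0,0,-1,0,0,2,0,0,0,-1,0,0,0,0,0,0]'
```

```text
time_s: 33.85
tool_pos: [0.4517, -0.2463, 0.0732]
eef_rot: [0.0, 0.756, 0.655, 0.0]
force: [0.2, 0.8, 0.3]
width: 0.0144
gripper_force: 0.0
time_s: 34.25
tool_pos: [0.4511, -0.2457, 0.0628]
eef_rot: [0.0, 0.755, 0.655, 0.0]
force: [0.3, 0.2, -1.2]
width: 0.0003
gripper_force: 0.0
```

```bash

python3 -m creep '[-1,-10,-4,4,0,0,0,-1,0,0,3,0,0,0,-1,0,0,0,0,0,0,-1,0,0,3,0,0,0,-1,0,0,0,0,0,0]'
python3 -m creep '[-1,0,0,3,0,0,0,-1,0,0,0,0,0,0,-1,0,0,0,0,0,0]'
```

```text
time_s: 34.75
tool_pos: [0.4455, -0.255, 0.0522]
eef_rot: [-0.0, 0.756, 0.655, -0.0]
force: [0.1, -0.1, 0.0]
width: 0.0004
gripper_force: 0.0
time_s: 35.05
tool_pos: [0.4459, -0.2553, 0.0512]
eef_rot: [0.001, 0.755, 0.655, -0.0]
force: [-2.1, 0.9, 11.4]
width: 0.0003
gripper_force: 5.7
```

All four are seated. Now the lever: I rise, turn the tool a quarter turn and measure the red bar.

```bash

python3 -m creep '[-1,0,0,-20,0,0,0,-1,0,0,-45,0,0,0,-1,10,0,-45,0,0,0,-1,10,0,-45,0,0,0,-1,10,0,-45,0,0,0]'>/dev/null
python3 -m creep '[-0.1,0,0,-45,0,0,0,-0.1,0,0,-45,0,0,0,-0.1,0,0,-45,0,0,0,-0.1,0,0,-45,0,0,8.2,-0.1,0,0,0,0,0,8.2]'>/dev/null
python3 -m creep '[-0.1,0,0,0,0,0,8.2,-0.1,0,0,0,0,0,8.2,-0.1,0,0,0,0,0,8.2,-0.1,0,0,0,0,0,8.2,-0.1,0,0,0,0,0,8.2]'>/dev/null
python3 -m creep '[-0.1,0,0,0,0,0,8.2,-0.1,0,0,0,0,0,8.2,-0.1,0,0,0,0,0,8.2,-0.1,0,0,0,0,0,8.2,-0.1,0,0,0,0,0,0]'
cat >> h.py <<'E'
def redbar(cam,z,fn=None):
    im,p=grab(cam,fn); h=cv2.cvtColor(im,cv2.COLOR_RGB2HSV); m=(((h[...,0]<6)|(h[...,0]>172))&(h[...,1]>150)&(h[...,2]>60)).astype(np.uint8)
    c,l,st,ce=cv2.connectedComponentsWithStats(m); j=1+st[1:,4].argmax(); print(cam,'red',st[j],ce[j].round(1),'at z',onz(p,*ce[j],z).round(4)); 
    y,x=np.nonzero(l==j); i,k=x.argmin(),x.argmax(); print('ends',onz(p,x[i],y[i],z).round(4),onz(p,x[k],y[k],z).round(4))
E
python3 -c "
from h import *
redbar('wrist',.314,'w14.png');redbar('side',.314,'s14.png');redbar('scene',.314)
go([.4727,-.3465,.345],-8.1)"
```

```text
time_s: 37.05
tool_pos: [0.4499, -0.2253, 0.4295]
eef_rot: [-0.0, 0.997, -0.073, -0.0]
force: [0.0, -0.9, 0.3]
width: 0.0425
gripper_force: 0.0
wrist red [ 383  101   27  123 1803] [395.9 161.1] at z [ 0.4759 -0.3473  0.314 ]
ends [ 0.4246 -0.3317  0.314 ] [ 0.5311 -0.3619  0.314 ]
side red [320 133  39  17 223] [338.9 141.4] at z [ 0.472 -0.348  0.314]
ends [ 0.5347 -0.3571  0.314 ] [ 0.4174 -0.3555  0.314 ]
scene red [160 197  40  27 300] [179.6 210.3] at z [ 0.4757 -0.3444  0.314 ]
ends [ 0.4069 -0.3325  0.314 ] [ 0.5291 -0.3438  0.314 ]
t 37.2 pos [ 0.4499 -0.2253  0.4295] yaw -8.2 w 0.0422 SHIFT now-axes [ 39.8 116.7  84.5] TURN [-0.   0.  -0.1] shift after-turn axes [ 39.6 116.8  84.5]
```

```bash

python3 -m creep '[-0.1,14,39,0,0,0,0,-0.1,14,39,0,0,0,0,-0.1,13,39,0,0,0,0,-0.1,0,0,0,0,0,0,-0.1,0,0,30,0,0,0]'
python3 -c "
from h import *
go([.474,-.3468,.295],-8.1)"
```

```text
time_s: 37.7
tool_pos: [0.4749, -0.3492, 0.4018]
eef_rot: [0.002, 0.997, -0.073, 0.003]
force: [-0.0, 0.4, 0.3]
width: 0.0425
gripper_force: 0.0
t 37.7 pos [ 0.4749 -0.3492  0.4018] yaw -8.3 w 0.0425 SHIFT now-axes [ -1.8  -2.6 106.8] TURN [ 0.2 -0.3 -0.2] shift after-turn axes [ -1.2  -2.2 106.8]
```

```bash

python3 -m creep '[-0.1,0,-2,25,0,0,0,-0.1,0,0,25,0,0,0,-0.1,0,0,25,0,0,0,-0.1,0,0,20,0,0,0,-0.1,0,0,8,0,0,0]'
python3 -m creep '[-0.1,0,0,0,0,0,0,-0.1,0,0,0,0,0,0,-1,0,0,0,0,0,0,-1,0,0,0,0,0,0,-1,0,0,0,0,0,0]'
python3 -m creep '[-1,0,0,0,0,0,0,-1,0,0,0,0,0,0,-1,0,0,0,0,0,0]'
```

```text
time_s: 38.2
tool_pos: [0.4729, -0.3436, 0.2947]
eef_rot: [-0.001, 0.997, -0.072, -0.001]
force: [-0.8, 0.1, 0.7]
width: 0.0424
gripper_force: 0.0
time_s: 38.7
tool_pos: [0.474, -0.3454, 0.2973]
eef_rot: [0.0, 0.997, -0.073, 0.0]
force: [0.1, 0.5, -1.4]
width: 0.0218
gripper_force: 0.0
time_s: 39.0
tool_pos: [0.4739, -0.3456, 0.2971]
eef_rot: [0.001, 0.997, -0.073, 0.0]
force: [-0.6, -0.5, 1.7]
width: 0.0155
gripper_force: 30.0
```

```bash

python3 -m creep '[-1,0,-26.1,1.4,0,0,0,-1,0,-25.8,4.1,0,0,0,-1,0,-25.3,6.8,0,0,0,-1,0,0,0,0,0,0]'
python3 -c "
from h import *
go([.4727,-.3465,.295],-8.1)
redbar('side',.3)"
```

```text
time_s: 39.4
tool_pos: [0.4855, -0.2666, 0.2845]
eef_rot: [-0.0, 0.997, -0.071, 0.001]
force: [0.1, -0.6, 3.1]
width: 0.0149
gripper_force: 30.0
t 39.4 pos [ 0.4855 -0.2666  0.2845] yaw -8.2 w 0.0149 SHIFT now-axes [ -1.2  80.9 -10.6] TURN [-0.1 -0.1 -0.1] shift after-turn axes [ -1.4  80.9 -10.5]
side red [326 154  19  12 112] [334.8 160.1] at z [ 0.4504 -0.2662  0.3   ]
ends [ 0.4839 -0.285   0.3   ] [ 0.4268 -0.2744  0.3   ]
```

```bash

python3 -m creep '[-1,0,-24.4,9.4,0,0,0,-1,0,-23.3,11.9,0,0,0,-1,0,-21.9,14.3,0,0,0,-1,0,-20.3,16.5,0,0,0,-1,0,-18.5,18.5,0,0,0]'
python3 -m creep '[-1,0,-16.5,20.3,0,0,0,-1,0,-14.3,21.9,0,0,0,-1,0,-11.9,23.3,0,0,0,-1,0,-9.4,24.4,0,0,0,-1,0,0,0,0,0,0]'
python3 -m creep '[-1,0,-6.8,25.3,0,0,0,-1,0,-4.1,25.8,0,0,0,-1,0,0,0,0,0,0]'
python3 -c "
from h import *
go([.5090,-.0983,.047],-8.1)"
```

```text
time_s: 39.95
tool_pos: [0.5009, -0.164, 0.2145]
eef_rot: [0.003, 0.997, -0.073, 0.0]
force: [-1.1, -4.2, 3.7]
width: 0.0151
gripper_force: 30.0
time_s: 40.45
tool_pos: [0.5085, -0.1114, 0.1223]
eef_rot: [0.001, 0.997, -0.072, -0.001]
force: [-0.6, -2.7, 3.6]
width: 0.0151
gripper_force: 30.0
time_s: 40.75
tool_pos: [0.5098, -0.1002, 0.0719]
eef_rot: [0.0, 0.997, -0.073, -0.001]
force: [-1.6, -2.1, 6.5]
width: 0.0153
gripper_force: 30.0
t 40.75 pos [ 0.5098 -0.1002  0.0719] yaw -8.4 w 0.0153 SHIFT now-axes [-1.  -1.7 24.9] TURN [ 0.   0.1 -0.3] shift after-turn axes [-1.  -1.7 24.9]
```

```bash

python3 -m creep '[-1,0,-1.4,12,0,0,0,-1,0,0,10,0,0,0,-1,0,0,0,0,0,0]'
python3 -m creep '[-1,0,0,3,0,0,0,-1,0,0,0,0,0,0,-1,0,0,0,0,0,0]'
python3 -m creep '[-1,0,0,2,0,0,0,-1,0,0,0,0,0,0,-1,0,0,0,0,0,0]'
python3 -c "
from h import *
redbar('side',.064,'s15.png');redbar('scene',.064)
go([.5090,-.0983,.047],-8.1)"
```

```text
time_s: 41.05
tool_pos: [0.5103, -0.0985, 0.0517]
eef_rot: [-0.0, 0.997, -0.073, -0.0]
force: [-1.4, 0.3, 7.5]
width: 0.0152
gripper_force: 30.0
time_s: 41.35
tool_pos: [0.5103, -0.0984, 0.0497]
eef_rot: [-0.0, 0.997, -0.073, -0.0]
force: [-2.5, 0.9, 8.4]
width: 0.0151
gripper_force: 30.0
time_s: 41.65
tool_pos: [0.5103, -0.0983, 0.0477]
eef_rot: [-0.0, 0.997, -0.073, 0.0]
force: [-1.9, 1.6, 7.1]
width: 0.0149
gripper_force: 30.0
side red [286 248  18  14 105] [294.1 255.1] at z [ 0.4781 -0.1029  0.064 ]
ends [ 0.5116 -0.1174  0.064 ] [ 0.453  -0.1087  0.064 ]
scene red [262 233  15  10  48] [267.6 237.7] at z [ 0.5336 -0.094   0.064 ]
ends [ 0.5087 -0.0849  0.064 ] [ 0.5598 -0.0902  0.064 ]
t 41.75 pos [ 0.5103 -0.0983  0.0477] yaw -8.4 w 0.0149 SHIFT now-axes [-1.3  0.1  0.7] TURN [-0.   0.  -0.3] shift after-turn axes [-1.3  0.1  0.7]
```

```bash

python3 -m creep '[-1,0,0,2,0,0,0,-1,0,0,0,0,0,0,-1,0,0,0,0,0,0]'
python3 -m creep '[-1,0,0,2,0,0,0,-1,0,0,0,0,0,0,-1,0,0,0,0,0,0]'
```

```text
time_s: 42.05
tool_pos: [0.5103, -0.0982, 0.0458]
eef_rot: [-0.0, 0.997, -0.073, -0.0]
force: [-1.8, 0.8, 8.8]
width: 0.0152
gripper_force: 30.0
time_s: 42.35
tool_pos: [0.5103, -0.0982, 0.0437]
eef_rot: [-0.0, 0.997, -0.073, -0.0]
force: [-1.8, 1.2, 9.0]
width: 0.0152
gripper_force: 30.0
```

```bash

python3 -m creep '[-1,0,0,3,0,0,0,-1,0,0,0,0,0,0,-1,0,0,0,0,0,0]'
python3 -m creep '[-1,0,0,3,0,0,0,-1,0,0,0,0,0,0,-1,0,0,0,0,0,0]'
python3 -c "
from h import *
im,p=grab('wrist','w16.png'); redbar('wrist',.064)
redbar('scene',.064)
g=manip.grab_frame('scene'); cv2.imwrite('pics/fin.png',np.hstack([cv2.resize(im[120:420,200:560],(480,400)),cv2.resize(g[190:310,200:290],(300,400),interpolation=cv2.INTER_CUBIC)])[:,:,::-1])"
```

```text
time_s: 42.65
tool_pos: [0.5103, -0.0982, 0.0407]
eef_rot: [-0.0, 0.997, -0.073, -0.0]
force: [-2.7, 1.8, 8.3]
width: 0.0152
gripper_force: 30.0
time_s: 42.95
tool_pos: [0.5103, -0.0982, 0.0382]
eef_rot: [-0.0, 0.997, -0.073, 0.0]
force: [-3.1, 1.1, 10.6]
width: 0.0153
gripper_force: 30.0
wrist red [ 266  162   29  151 3877] [279.9 238.2] at z [ 0.5261 -0.1017  0.064 ]
ends [ 0.5665 -0.1003  0.064 ] [ 0.5215 -0.109   0.064 ]
scene red [262 235  15   9  48] [267.4 239.8] at z [ 0.538 -0.102  0.064]
ends [ 0.5134 -0.0922  0.064 ] [ 0.5663 -0.101   0.064 ]
```

```bash
cat >> h.py <<'E'
def barz(cam='scene',fn=None):
    im,p=grab(cam,fn); h=cv2.cvtColor(im,cv2.COLOR_RGB2HSV); m=(((h[...,0]<6)|(h[...,0]>172))&(h[...,1]>150)&(h[...,2]>60)).astype(np.uint8)
    c,l,st,ce=cv2.connectedComponentsWithStats(m); nn=np.array([.141,.990]); 
    for j in range(1,c):
        if st[j,4]<15: continue
        o,d=ray(p,*ce[j]); s=(.125-nn@(o[:2]-[.4903,-.2227]))/(nn@d[:2]); print(cam,st[j],'bar pt',(o+s*d).round(4))
E
python3 -c "
from h import *
barz();barz('side')"
```

```text
scene [262 235  15  10  51] bar pt [ 0.54   -0.1035  0.0659]
side [286 251  18  14 106] bar pt [ 0.4739 -0.0941  0.0641]
```

```bash

python3 -m creep '[-1,0,0,3,0,0,0,-1,0,0,0,0,0,0,-1,0,0,0,0,0,0]'
python3 -c "
from h import *
barz();barz('side')"
```

```text
time_s: 43.55
tool_pos: [0.5109, -0.0983, 0.037]
eef_rot: [-0.0, 0.997, -0.073, 0.001]
force: [-5.1, 2.2, 23.2]
width: 0.0151
gripper_force: 30.0
scene [262 235  15   9  48] bar pt [ 0.5385 -0.1033  0.0652]
side [285 251  19  14 107] bar pt [ 0.4744 -0.0942  0.0633]
```

The press is home: bar at z≈.064 with 23 N on it. Now I ease it back.

```bash

python3 -m creep '[-1,0,0,-4,0,0,0,-1,0,1,-21.8,0,0,0,-1,0,2.9,-21.6,0,0,0,-1,0,4.7,-21.3,0,0,0,-1,0,6.6,-20.8,0,0,0]'
python3 -m creep '[-1,0,8.4,-20.2,0,0,0,-1,0,10.1,-19.4,0,0,0,-1,0,11.7,-18.4,0,0,0,-1,0,13.3,-17.3,0,0,0,-1,0,14.7,-16.1,0,0,0]'
python3 -c "
from h import *
redbar('scene',.25)"
```

```text
time_s: 44.15
tool_pos: [0.5085, -0.1145, 0.1249]
eef_rot: [0.001, 0.997, -0.073, 0.001]
force: [0.1, -5.3, 1.6]
width: 0.0149
gripper_force: 30.0
time_s: 44.65
tool_pos: [0.4995, -0.1755, 0.2148]
eef_rot: [0.004, 0.997, -0.073, 0.0]
force: [2.7, -11.7, -10.4]
width: 0.0154
gripper_force: 30.0
scene red [238 197  16  11  72] [245.1 202.3] at z [ 0.5308 -0.1831  0.25  ]
ends [ 0.5027 -0.1739  0.25  ] [ 0.5537 -0.1826  0.25  ]
```

```bash

python3 -m creep '[-1,0,16.1,-14.7,0,0,0,-1,0,17.3,-13.3,0,0,0,-1,0,18.4,-11.7,0,0,0,-1,0,19.4,-10.1,0,0,0,-1,0,20.2,-8.4,0,0,0]'
python3 -m creep '[-1,0,20.8,-6.6,0,0,0,-1,0,21.3,-4.7,0,0,0,-1,0,21.6,-2.9,0,0,0,-1,0,18,-1,0,0,0,-1,0,0,0,0,0,0]'
python3 -m creep '[-1,0,0,0,0,0,0,-1,0,0,0,0,0,0,-1,0,0,0,0,0,0]'
python3 -c "
from h import *
redbar('side',.314)
go([.474,-.3468,.295],-8.1)"
```

```text
time_s: 45.2
tool_pos: [0.487, -0.263, 0.2723]
eef_rot: [0.0, 0.997, -0.073, 0.001]
force: [5.4, -4.1, -9.6]
width: 0.0154
gripper_force: 30.0
time_s: 45.7
tool_pos: [0.4748, -0.3447, 0.2883]
eef_rot: [0.001, 0.997, -0.074, 0.001]
force: [3.0, -1.2, 3.5]
width: 0.0152
gripper_force: 30.0
time_s: 46.0
tool_pos: [0.4752, -0.3417, 0.2883]
eef_rot: [0.001, 0.997, -0.072, 0.001]
force: [3.3, -3.1, 5.8]
width: 0.015
gripper_force: 30.0
side red [340 140  19  11 108] [348.2 145.3] at z [ 0.4407 -0.3397  0.314 ]
ends [ 0.4724 -0.3578  0.314 ] [ 0.4135 -0.3441  0.314 ]
t 46.05 pos [ 0.4752 -0.3416  0.2883] yaw -8.3 w 0.015 SHIFT now-axes [-0.4  5.3 -6.6] TURN [ 0.1 -0.2 -0.2] shift after-turn axes [-0.5  5.3 -6.7]
```

```bash

python3 -m creep '[-1,0,4,0,0,0,0,-1,0,0,0,0,0,0,-1,0,0,0,0,0,0]'
python3 -m creep '[-0.6,0,0,0,0,0,0,-0.3,0,0,0,0,0,0,-0.1,0,0,0,0,0,0,-0.1,0,0,0,0,0,0,-0.1,0,0,0,0,0,0]'
python3 -m creep '[-0.1,0,0,-25,0,0,0,-0.1,0,0,-40,0,0,0,-0.1,0,0,-40,0,0,0,-0.1,0,0,0,0,0,0,-0.1,0,0,0,0,0,0]'
python3 -c "
from h import *
redbar('side',.314,'s17.png');redbar('scene',.314)
go([.4903,-.13,.41],81.9)"
```

```text
time_s: 46.35
tool_pos: [0.4747, -0.3452, 0.2883]
eef_rot: [0.001, 0.997, -0.072, 0.001]
force: [3.6, -1.1, 5.8]
width: 0.0156
gripper_force: 30.0
time_s: 46.85
tool_pos: [0.4733, -0.3453, 0.2866]
eef_rot: [-0.0, 0.997, -0.073, -0.001]
force: [0.1, -0.8, 0.5]
width: 0.0421
gripper_force: 0.0
time_s: 47.35
tool_pos: [0.4738, -0.3458, 0.3927]
eef_rot: [0.001, 0.997, -0.073, 0.001]
force: [-0.1, 0.4, 0.2]
width: 0.0424
gripper_force: 0.0
side red [320 133  39  17 223] [338.9 141.4] at z [ 0.4719 -0.3478  0.314 ]
ends [ 0.5347 -0.3571  0.314 ] [ 0.4174 -0.3555  0.314 ]
scene red [160 198  40  26 236] [179.3 210.6] at z [ 0.4758 -0.3455  0.314 ]
ends [ 0.4122 -0.338   0.314 ] [ 0.5312 -0.3464  0.314 ]
t 47.45 pos [ 0.4732 -0.3453  0.3905] yaw -8.4 w 0.042 SHIFT now-axes [ -14.5 -215.5  -19.2] TURN [ -0.2   0.  -90.3] shift after-turn axes [215.6 -13.5 -19.5]
```

The lever is back upright, at the same pixel as at the start. Next I measure the tray.

```bash

python3 -m creep '[0.2,0,-40,0,0,0,0,0.2,0,-40,0,0,0,0,0.2,0,-40,0,0,0,-8.2,0.2,0,0,0,0,0,-8.2,0.2,0,0,0,0,0,-8.2]'>/dev/null
python3 -m creep '[0.2,0,0,0,0,0,-8.2,0.2,0,0,0,0,0,-8.2,0.2,0,0,0,0,0,-8.2,0.2,0,0,0,0,0,-8.2,0.2,0,0,0,0,0,-8.2]'>/dev/null
python3 -m creep '[0.2,0,0,0,0,0,-8.2,0.2,0,0,0,0,0,-8.2,0.2,0,0,0,0,0,-8.2,0.2,44,0,0,0,0,0,0.2,44,0,0,0,0,0]'>/dev/null
python3 -m creep '[0.2,44,0,0,0,0,0,0.2,44,0,0,0,0,0,0.2,44,0,0,0,0,0,0.2,44,0,0,0,0,0,0.2,44,0,0,0,0,0]'>/dev/null
python3 -m creep '[0.2,40,0,0,0,0,0,0.2,0,0,0,0,0,0,0.2,0,0,0,0,0,0]'
python3 - <<'E'
from h import *
im,p=grab('wrist','w18.png'); np.save('w18.npy',im)
h=cv2.cvtColor(im,cv2.COLOR_RGB2HSV); u,v=map(int,proj(p,[.51,.3,.005])); print(u,v,h[v-20:v+20:13,u-30:u+30:15].reshape(-1,3)[::4])
m=((h[...,1]<65)&(h[...,2]>30)).astype(np.uint8); m=cv2.morphologyEx(m,cv2.MORPH_OPEN,np.ones((5,5))); c,l,st,ce=cv2.connectedComponentsWithStats(m,connectivity=4); j=l[v,u]; print('label',j,st[j])
ct=max(cv2.findContours((l==j).astype(np.uint8),cv2.RETR_EXTERNAL,cv2.CHAIN_APPROX_NONE)[0],key=cv2.contourArea).reshape(-1,2)
W=np.array([onz(p,a,b,.02)[:2] for a,b in ct]); print(cv2.minAreaRect((W*1e3).astype(np.float32)))
E
```

```text
time_s: 49.75
tool_pos: [0.5399, 0.118, 0.3902]
eef_rot: [-0.001, 0.755, 0.656, -0.002]
force: [-0.4, 0.1, -0.7]
width: 0.056
gripper_force: 0.0
250 68 [[  0   7 156]
 [  0   5 159]
 [ 15   3 158]
 [  0   5 160]]
label 1 [  172     0   157   135 17087]
((516.76220703125, 301.776123046875), (238.7342529296875, 199.61080932617188), 1.680827021598816)
```

```bash

python3 -m creep '[0.4,-44,0,0,0,0,0,0.4,-44,0,20,0,0,0,0.4,-44,0,20,0,0,0,0.4,-44,0,20,0,0,0,0.4,-44,0,20,0,0,0]'>/dev/null
python3 -m creep '[0.4,-43,0,20,0,0,0,0.4,0,0,22,0,0,0,0.4,0,0,22,0,0,0,0.4,0,0,0,0,0,0,0.4,0,0,0,0,0,0]'>/dev/null
python3 -c "
from h import *
im,p=seated('w19.png')
go([.5335,-.1885,.038],81.9)
go([.5223,-.2677,.2],81.9)"
```

```text
oa x [-53.9 -17.7] y [-62.9  -4.1] want (-38, -40)
ob x [-57.6 -20.4] y [13.6 72.4] want (-38, 40)
ra x [14.7 57.2] y [-61.5 -10.3] want (38, -40)
rb x [14.2 58.5] y [17.8 66.8] want (38, 40)
t 50.85 pos [ 0.5033 -0.1436  0.249 ] yaw 81.8 w 0.0657 SHIFT now-axes [-39.9  36.1 211. ] TURN [ 0.1  0.  -0.1] shift after-turn axes [-40.1  36.3 211. ]
t 50.85 pos [ 0.5033 -0.1436  0.249 ] yaw 81.8 w 0.0657 SHIFT now-axes [-120.    36.5   49.1] TURN [ 0.1  0.  -0.1] shift after-turn axes [-120.1   36.3   49. ]
```

```bash

python3 -m creep '[0.35,-30,28,0,0,0,0,0.35,-10,8.3,40,0,0,0,0.35,0,0,45,0,0,0,0.35,0,0,45,0,0,0,0.35,0,0,40,0,0,0]'>/dev/null
python3 -m creep '[0.35,0,0,20,0,0,0,0.35,0,0,10,0,0,0,0.35,0,0,10,0,0,0,0.35,0,0,0,0,0,0,0.35,0,0,0,0,0,0]'
python3 -m creep '[-1,0,0,0,0,0,0,-1,0,0,0,0,0,0,-1,0,0,0,0,0,0,-1,0,0,0,0,0,0]'
```

```text
time_s: 51.85
tool_pos: [0.5345, -0.188, 0.0392]
eef_rot: [0.001, 0.755, 0.655, 0.0]
force: [0.4, -0.8, -0.1]
width: 0.0638
gripper_force: 0.0
time_s: 52.25
tool_pos: [0.534, -0.1878, 0.0388]
eef_rot: [0.001, 0.756, 0.655, 0.0]
force: [0.2, -0.0, 3.7]
width: 0.045
gripper_force: 30.0
```

```bash

python3 -m creep '[-1,0,0,-20,0,0,0,-1,0,0,-40,0,0,0,-1,0,0,-45,0,0,0,-1,45,-2.5,-35,0,0,0,-1,45,-2.5,0,0,0,0]'
python3 -m creep '[-1,45,-2.5,0,0,0,0,-1,45,-2.5,0,0,0,0,-1,45,-2.5,0,0,0,0,-1,45,-2.5,0,0,0,0,-1,45,-2.5,0,0,0,0]'>/dev/null
python3 -m creep '[-1,45,-2.5,0,0,0,0,-1,45,-2.5,0,0,0,0,-1,45,-2.5,0,0,0,0,-1,0,0,0,0,0,0,-1,0,0,0,0,0,0]'>/dev/null
python3 -c "
from h import *
go([.573,.2634,.0185],81.9)"
```

```text
time_s: 52.75
tool_pos: [0.5442, -0.1047, 0.1787]
eef_rot: [0.005, 0.757, 0.654, 0.003]
force: [0.7, -0.4, -0.1]
width: 0.0452
gripper_force: 30.0
t 53.75 pos [0.5715 0.2566 0.173 ] yaw 82.0 w 0.0452 SHIFT now-axes [  7.1   0.6 154.5] TURN [-0.   0.1  0.1] shift after-turn axes [  7.    0.5 154.5]
```

```bash

python3 -m creep '[-1,7,0,40,0,0,0,-1,0,0,40,0,0,0,-1,0,0,40,0,0,0,-1,0,0,25,0,0,0,-1,0,0,8,0,0,0]'>/dev/null
python3 -m creep '[-1,0,0,2,0,0,0,-1,0,0,0,0,0,0,0,0,0,0,0,0,0,0.25,0,0,0,0,0,0,0.25,0,0,0,0,0,0]'
python3 -m creep '[0.25,0,0,-20,0,0,0,0.3,0,0,-45,0,0,0,0.35,0,0,-45,0,0,0,0.35,0,0,-45,0,0,0,0.35,-40,0,0,0,0,0]'>/dev/null
python3 -c "
from h import *
go([.5223,-.2677,.18],81.9)"
```

```text
time_s: 54.75
tool_pos: [0.5737, 0.263, 0.0198]
eef_rot: [0.0, 0.756, 0.655, 0.001]
force: [1.2, -0.4, 0.4]
width: 0.0573
gripper_force: 0.0
t 55.25 pos [0.5726 0.2278 0.1815] yaw 82.1 w 0.0637 SHIFT now-axes [-497.7   18.2   -2.6] TURN [ 0.9 -0.5  0.2] shift after-turn axes [-497.7   20.     1.5]
```

```bash

python3 -m creep '[0.35,-45,2,0,0,0,0,0.35,-45,2,0,0,0,0,0.35,-45,2,0,0,0,0,0.35,-45,2,0,0,0,0,0.35,-45,2,0,0,0,0]'>/dev/null
python3 -m creep '[0.35,-45,2,0,0,0,0,0.35,-45,2,0,0,0,0,0.35,-45,2,0,0,0,0,0.35,-45,2,0,0,0,0,0.35,-45,1,0,0,0,0]'>/dev/null
python3 -m creep '[0.35,-38,1,0,0,0,0,0.35,0,0,0,0,0,0,0.35,0,0,0,0,0,0,0.35,0,0,0,0,0,0]'>/dev/null
python3 -c "
from h import *
go([.5223,-.2677,.038],81.9)"
```

```text
t 56.65 pos [ 0.518  -0.2615  0.1739] yaw 81.9 w 0.0637 SHIFT now-axes [ -5.6   5.2 135.9] TURN [ 0. -0. -0.] shift after-turn axes [ -5.5   5.2 135.9]
```

```bash

python3 -m creep '[0.35,-5.5,4.7,40,0,0,0,0.35,0,0,40,0,0,0,0.35,0,0,30,0,0,0,0.35,0,0,15,0,0,0,0.35,0,0,10,0,0,0]'>/dev/null
python3 -m creep '[0.35,0,0,0,0,0,0,0.35,0,0,0,0,0,0,-1,0,0,0,0,0,0,-1,0,0,0,0,0,0,-1,0,0,0,0,0,0]'
python3 -m creep '[-1,0,0,0,0,0,0,-1,0,0,-20,0,0,0,-1,0,0,-40,0,0,0,-1,0,0,-45,0,0,0,-1,0,0,-35,0,0,0]'
python3 -c "
from h import *
go([.5706,.3434,.18],81.9)"
```

```text
time_s: 57.65
tool_pos: [0.5223, -0.2691, 0.0396]
eef_rot: [0.001, 0.756, 0.655, 0.0]
force: [-0.7, -0.7, 2.7]
width: 0.045
gripper_force: 30.0
time_s: 58.15
tool_pos: [0.5221, -0.2691, 0.181]
eef_rot: [0.001, 0.756, 0.655, 0.0]
force: [0.4, -0.6, -0.7]
width: 0.0454
gripper_force: 30.0
t 58.15 pos [ 0.5221 -0.2691  0.181 ] yaw 81.8 w 0.0454 SHIFT now-axes [ 6.132e+02 -3.900e+01  4.000e-01] TURN [ 0.1  0.  -0.1] shift after-turn axes [613.2 -38.3   1. ]
```

```bash

python3 -m creep '[-1,45,-2.8,0,0,0,0,-1,45,-2.8,0,0,0,0,-1,45,-2.8,0,0,0,0,-1,45,-2.8,0,0,0,0,-1,45,-2.8,0,0,0,0]'>/dev/null
python3 -m creep '[-1,45,-2.8,0,0,0,0,-1,45,-2.8,0,0,0,0,-1,45,-2.8,0,0,0,0,-1,45,-2.8,0,0,0,0,-1,45,-2.8,0,0,0,0]'>/dev/null
python3 -m creep '[-1,45,-2.8,0,0,0,0,-1,45,-2.8,0,0,0,0,-1,45,-2.8,0,0,0,0,-1,28,-2,0,0,0,0,-1,0,0,0,0,0,0]'>/dev/null
python3 -m creep '[-1,0,0,0,0,0,0,-1,0,0,0,0,0,0]'>/dev/null
python3 -c "
from h import *
go([.5706,.3434,.0185],81.9)"
```

```text
t 59.85 pos [0.5706 0.3421 0.1785] yaw 81.8 w 0.0452 SHIFT now-axes [ 1.5e+00 -1.0e-01  1.6e+02] TURN [-0.   0.1 -0.1] shift after-turn axes [  1.3  -0.2 160. ]
```

```bash

python3 -m creep '[-1,1,0,40,0,0,0,-1,0,0,40,0,0,0,-1,0,0,40,0,0,0,-1,0,0,30,0,0,0,-1,0,0,9,0,0,0]'>/dev/null
python3 -m creep '[-1,0,0,1.5,0,0,0,-1,0,0,0,0,0,0,0,0,0,0,0,0,0,0.25,0,0,0,0,0,0,0.25,0,0,0,0,0,0]'
python3 -m creep '[0.25,0,0,-20,0,0,0,0.25,0,0,-45,0,0,0,0.2,0,0,-45,0,0,0,0.2,0,0,-45,0,0,0,0.2,0,0,0,0,0,0]'>/dev/null
python3 -c "
from h import *
go([.4583,-.1777,.18],81.9)"
```

```text
time_s: 60.85
tool_pos: [0.5714, 0.3446, 0.019]
eef_rot: [0.0, 0.756, 0.655, 0.001]
force: [0.3, 0.0, -0.7]
width: 0.0579
gripper_force: 0.0
t 61.35 pos [0.5748 0.3465 0.1814] yaw 81.9 w 0.0563 SHIFT now-axes [-535.4  -41.2   -3.5] TURN [ 0.7 -0.5 -0. ] shift after-turn axes [-535.4  -41.5    1.4]
```

```bash

python3 -m creep '[0.2,-44.5,-3.5,0,0,0,0,0.2,-44.5,-3.5,0,0,0,0,0.2,-44.5,-3.5,0,0,0,0,0.2,-44.5,-3.5,0,0,0,0,0.2,-44.5,-3.5,0,0,0,0]'>/dev/null
python3 -m creep '[0.2,-44.5,-3.5,0,0,0,0,0.2,-44.5,-3.5,0,0,0,0,0.2,-44.5,-3.5,0,0,0,0,0.2,-44.5,-3.5,0,0,0,0,0.2,-44.5,-3.5,0,0,0,0]'>/dev/null
python3 -m creep '[0.2,-44.5,-3.5,0,0,0,0,0.2,-44.5,-3.5,0,0,0,0,0.2,0,0,0,0,0,0,0.2,0,0,0,0,0,0,0.2,0,0,0,0,0,0]'>/dev/null
python3 -c "
from h import *
go([.4583,-.1777,.038],81.9)"
```

```text
t 62.85 pos [ 0.4535 -0.1771  0.1729] yaw 81.9 w 0.0564 SHIFT now-axes [-1.000e-01  4.900e+00  1.349e+02] TURN [-0.  -0.1 -0. ] shift after-turn axes [  0.    4.8 134.9]
```

```bash

python3 -m creep '[0.2,0,4.5,40,0,0,0,0.2,0,0,40,0,0,0,0.2,0,0,30,0,0,0,0.2,0,0,14,0,0,0,0.2,0,0,10,0,0,0]'>/dev/null
python3 -m creep '[0.2,0,0,0,0,0,0,0.2,0,0,0,0,0,0,-1,0,0,0,0,0,0,-1,0,0,0,0,0,0,-1,0,0,0,0,0,0]'
python3 -m creep '[-1,0,0,0,0,0,0,-1,0,0,-20,0,0,0,-1,0,0,-40,0,0,0,-1,0,0,-45,0,0,0,-1,0,0,-35,0,0,0]'
python3 -c "
from h import *
go([.463,.2602,.18],81.9)"
```

```text
time_s: 63.85
tool_pos: [0.4584, -0.1791, 0.0399]
eef_rot: [0.001, 0.756, 0.655, 0.0]
force: [0.6, 0.7, 1.6]
width: 0.0359
gripper_force: 6.0
time_s: 64.35
tool_pos: [0.4583, -0.1791, 0.1816]
eef_rot: [0.001, 0.756, 0.655, 0.0]
force: [0.7, -0.9, -0.4]
width: 0.0356
gripper_force: 30.0
t 64.35 pos [ 0.4583 -0.1791  0.1816] yaw 81.8 w 0.0356 SHIFT now-axes [435.5 -57.8   1.1] TURN [ 0.1  0.  -0.1] shift after-turn axes [435.6 -57.3   1.6]
```

```bash

python3 -m creep '[-1,43.5,-5.7,0,0,0,0,-1,43.5,-5.7,0,0,0,0,-1,43.5,-5.7,0,0,0,0,-1,43.5,-5.7,0,0,0,0,-1,43.5,-5.7,0,0,0,0]'>/dev/null
python3 -m creep '[-1,43.5,-5.7,0,0,0,0,-1,43.5,-5.7,0,0,0,0,-1,43.5,-5.7,0,0,0,0,-1,43.5,-5.7,0,0,0,0,-1,43.5,-5.7,0,0,0,0]'>/dev/null
python3 -m creep '[-1,0,0,0,0,0,8,-1,0,0,0,0,0,8,-1,0,0,0,0,0,8,-1,0,0,0,0,0,8,-1,0,0,0,0,0,8]'>/dev/null
python3 -m creep '[-1,0,0,0,0,0,8,-1,0,0,0,0,0,8,-1,0,0,0,0,0,8,-1,0,0,0,0,0,8,-1,0,0,0,0,0,8]'>/dev/null
python3 -m creep '[-1,0,0,0,0,0,0,-1,0,0,0,0,0,0,-1,0,0,0,0,0,0]'>/dev/null
python3 -c "
from h import *
go([.463,.2602,.0190],1.7)"
```

```text
t 66.65 pos [0.4633 0.2598 0.1791] yaw 2.0 w 0.0358 SHIFT now-axes [ -0.3  -0.4 160.1] TURN [0.  0.  0.3] shift after-turn axes [ -0.3  -0.4 160.1]
```

```bash

python3 -m creep '[-1,0,0,40,0,0,0,-1,0,0,40,0,0,0,-1,0,0,40,0,0,0,-1,0,0,30,0,0,0,-1,0,0,9,0,0,0]'>/dev/null
python3 -m creep '[-1,0,0,1.5,0,0,0,-1,0,0,0,0,0,0,-0.2,0,0,0,0,0,0,0.1,0,0,0,0,0,0,0.1,0,0,0,0,0,0]'
python3 -m creep '[0.1,0,0,-20,0,0,0,0.1,0,0,-45,0,0,0,0.1,0,0,-45,0,0,0,0.1,0,0,-45,0,0,-8,0.1,0,0,0,0,0,-8]'>/dev/null
python3 -m creep '[0.2,0,0,0,0,0,-8,0.2,0,0,0,0,0,-8,0.2,0,0,0,0,0,-8,0.2,0,0,0,0,0,-8,0.2,0,0,0,0,0,-8]'>/dev/null
python3 -m creep '[0.2,0,0,0,0,0,-8,0.2,0,0,0,0,0,-8,0.2,0,0,0,0,0,-8,0.2,0,0,0,0,0,0,0.2,0,0,0,0,0,0]'>/dev/null
python3 -c "
from h import *
go([.4460,-.2555,.18],81.9)"
```

```text
time_s: 67.65
tool_pos: [0.4638, 0.2601, 0.0194]
eef_rot: [-0.0, 1.0, 0.016, 0.001]
force: [0.0, -0.1, -0.1]
width: 0.0497
gripper_force: 0.0
t 69.15 pos [0.4633 0.2599 0.1739] yaw 81.7 w 0.0567 SHIFT now-axes [-512.5   57.4   -6.2] TURN [ 0.  -0.  -0.2] shift after-turn axes [-512.7   55.5   -6.1]
```

```bash

python3 -m creep '[0.2,-44,4.6,0,0,0,0,0.2,-44,4.6,0,0,0,0,0.2,-44,4.6,0,0,0,0,0.2,-44,4.6,0,0,0,0,0.2,-44,4.6,0,0,0,0]'>/dev/null
python3 -m creep '[0.2,-44,4.6,0,0,0,0,0.2,-44,4.6,0,0,0,0,0.2,-44,4.6,0,0,0,0,0.2,-44,4.6,0,0,0,0,0.2,-44,4.6,0,0,0,0]'>/dev/null
python3 -m creep '[0.2,-44,4.6,0,0,0,0,0.2,-28,4.6,0,0,0,0,0.2,0,0,0,0,0,0,0.2,0,0,0,0,0,0,0.2,0,0,0,0,0,0]'>/dev/null
python3 -c "
from h import *
go([.4470,-.2555,.038],81.9)"
```

```text
t 70.65 pos [ 0.4451 -0.2535  0.1736] yaw 81.8 w 0.0562 SHIFT now-axes [ -1.8   2.2 135.6] TURN [-0.  -0.1 -0.1] shift after-turn axes [ -1.7   2.2 135.6]
```

```bash

python3 -m creep '[0.2,-1.5,2,40,0,0,0,0.2,0,0,40,0,0,0,0.2,0,0,30,0,0,0,0.2,0,0,15,0,0,0,0.2,0,0,10,0,0,0]'>/dev/null
python3 -m creep '[0.2,0,0,0,0,0,0,0.2,0,0,0,0,0,0,-1,0,0,0,0,0,0,-1,0,0,0,0,0,0,-1,0,0,0,0,0,0]'
python3 -m creep '[-1,0,0,0,0,0,0,-1,0,0,-20,0,0,0,-1,0,0,-40,0,0,0,-1,0,0,-45,0,0,0,-1,0,0,-35,0,0,0]'
python3 -c "
from h import *
go([.4606,.3402,.18],81.9)"
```

```text
time_s: 71.65
tool_pos: [0.4476, -0.2569, 0.0394]
eef_rot: [0.001, 0.756, 0.655, 0.0]
force: [-0.8, -0.5, 0.5]
width: 0.0361
gripper_force: 6.0
time_s: 72.15
tool_pos: [0.4474, -0.2569, 0.1811]
eef_rot: [0.001, 0.756, 0.655, 0.0]
force: [0.2, -0.5, -0.5]
width: 0.0355
gripper_force: 30.0
t 72.15 pos [ 0.4474 -0.2569  0.1811] yaw 81.8 w 0.0355 SHIFT now-axes [ 5.929e+02 -7.170e+01  4.000e-01] TURN [ 0.1  0.1 -0.1] shift after-turn axes [593.  -71.    1.1]
```

```bash

python3 -m creep '[-1,45.6,-5.5,0,0,0,0,-1,45.6,-5.5,0,0,0,0,-1,45.6,-5.5,0,0,0,0,-1,45.6,-5.5,0,0,0,0,-1,45.6,-5.5,0,0,0,0]'>/dev/null
python3 -m creep '[-1,45.6,-5.5,0,0,0,0,-1,45.6,-5.5,0,0,0,0,-1,45.6,-5.5,0,0,0,0,-1,45.6,-5.5,0,0,0,0,-1,45.6,-5.5,0,0,0,0]'>/dev/null
python3 -m creep '[-1,45.6,-5.5,0,0,0,0,-1,45.6,-5.5,0,0,0,0,-1,45.6,-5.5,0,0,0,0,-1,0,0,0,0,0,8,-1,0,0,0,0,0,8]'>/dev/null
python3 -m creep '[-1,0,0,0,0,0,8,-1,0,0,0,0,0,8,-1,0,0,0,0,0,8,-1,0,0,0,0,0,8,-1,0,0,0,0,0,8]'>/dev/null
python3 -m creep '[-1,0,0,0,0,0,8,-1,0,0,0,0,0,8,-1,0,0,0,0,0,8,-1,0,0,0,0,0,0,-1,0,0,0,0,0,0]'>/dev/null
python3 -c "
from h import *
go([.4606,.3402,.0190],1.7)"
```

```text
t 74.65 pos [0.4603 0.3402 0.1785] yaw 2.0 w 0.0358 SHIFT now-axes [  0.3   0.  159.5] TURN [0.  0.  0.3] shift after-turn axes [  0.3   0.  159.5]
```

```bash

python3 -m creep '[-1,0,0,40,0,0,0,-1,0,0,40,0,0,0,-1,0,0,40,0,0,0,-1,0,0,30,0,0,0,-1,0,0,8.5,0,0,0]'>/dev/null
python3 -m creep '[-1,0,0,1.5,0,0,0,-1,0,0,0,0,0,0,-0.2,0,0,0,0,0,0,0.1,0,0,0,0,0,0,0.1,0,0,0,0,0,0]'
python3 -m creep '[0.1,0,0,-20,0,0,0,0.1,0,0,-45,0,0,0,0.1,0,0,-45,0,0,0,0.1,0,0,-45,0,0,0,0.1,0,20,-45,0,0,0]'>/dev/null
python3 -m creep '[0.1,-20,40,-40,0,0,0,0.1,-20,40,0,0,0,0,0.1,0,0,0,0,0,0,0.1,0,0,0,0,0,0,0.1,0,0,0,0,0,0]'
python3 - <<'E'
from h import *
im,p=grab('wrist','w20.png'); side=manip.grab_frame('side'); h=cv2.cvtColor(im,cv2.COLOR_RGB2HSV); m=((h[...,0]<30)&(h[...,1]>90)).astype(np.uint8)
for n,X in dict(oa=(.4606,.3402),ob=(.463,.2602),ra=(.5706,.3434),rb=(.573,.2634)).items():
    u,v=proj(p,[*X,.029]); k=np.zeros_like(m); cv2.circle(k,(int(u),int(v)),30,1,-1); c,l,st,ce=cv2.connectedComponentsWithStats(m*k)
    j=1+st[1:,4].argmax(); y,x=np.nonzero(l==j); W=np.array([onz(p,a,b,.029)[:2] for a,b in zip(x,y)]); print(n,(u,v),[np.round(q,1) for q in cv2.minAreaRect((W*1e3).astype(np.float32))])
redbar('side',.314)
cv2.imwrite('pics/end.png',np.hstack([cv2.resize(im,(400,300)),cv2.resize(side[120:420,80:380],(300,300))])[:,:,::-1])
E
```

```text
time_s: 75.65
tool_pos: [0.4609, 0.3407, 0.0195]
eef_rot: [-0.0, 1.0, 0.016, 0.001]
force: [-0.1, -0.9, 0.3]
width: 0.0493
gripper_force: 0.0
time_s: 76.65
tool_pos: [0.4271, 0.2466, 0.2518]
eef_rot: [-0.0, 1.0, 0.016, 0.0]
force: [-0.6, 0.9, -0.0]
width: 0.0517
gripper_force: 0.0
oa (np.float64(211.8281439652068), np.float64(157.46683505125225)) [array([464.2, 338.4]), array([52.4, 39.3]), np.float64(1.9)]
ob (np.float64(270.5578887748398), np.float64(157.59922870669973)) [array([464.7, 259.5]), array([53.9, 35.1]), np.float64(2.0)]
ra (np.float64(206.71452234102722), np.float64(69.52232474980681)) [array([570.3, 342.3]), array([44.3, 45. ]), np.float64(87.2)]
rb (np.float64(270.05530849884735), np.float64(69.64681161933717)) [array([571.7, 260.3]), array([45.3, 44.4]), np.float64(1.8)]
side red [320 133  39  18 224] [339.  141.4] at z [ 0.4717 -0.3479  0.314 ]
ends [ 0.5347 -0.3571  0.314 ] [ 0.4174 -0.3555  0.314 ]
```

View pics/end.png

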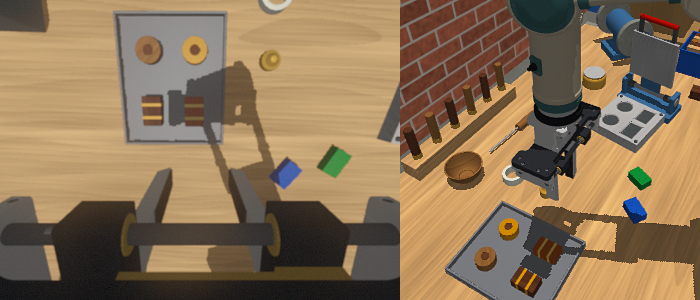

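All four blanks lie flat in the tray with the oblongs lengthways. The lever is upright, the bystanders are in place and the gripper is clear of everything.

```bash
python3 -c "
from cell import manip
print(manip.close_job())"
```

```text
the job is handed in; nothing more can be done
None
```

I seated and pressed all four blanks together, eased the lever back upright, laid them flat in the tray with the oblongs lengthways, and handed the job in at about 77 s; the hand-in returned no verdict.

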